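Raise the finishing booth's sash to its pointer and start the extractor

ROBOT

A 6-joint arm with a two-finger parallel gripper is mounted at the origin on a cart in front of the work surface, level with it; the furniture and walls round the work are solid. World frame = base frame: x ahead of the robot, y to its left, z up, the work surface at z = 0. Lengths are in mm, angles in rad, forces in N, time in s.
With the tool pointing down it reaches from about 350 to 875 mm from the base axis. Payload 4.2 kg.
Tool frame: the origin (TCP) lies on the mounting face of the last link; the fingertips stand 173 mm ahead of it and the grasp point (between the pads) lies 155 mm ahead of it (tcp_to_grasp is the distance from the TCP to the grasp point, in mm); z points along the fingers, y is the direction in which the jaws open and shut (so a half turn about z gives the same grasp; the last joint's range is limited). The gripper opens to 85 mm and grips with 20 to 120 N. Pads are 22 mm wide; open, the fingers measure 114 mm over their backs; the gripper's body (76 mm by 85 mm) begins 54 mm behind the grasp point. The pads swing forward as they close: fully open they stand 13 mm farther back than shut.
Start: joints at [1.393, 0.385, 0.008, 0, -1.194, -0.259], TCP at [264.368, 566.312, 404.712] pointing down, gripper open.
Joint ranges: [-3.14, 3.14], [-1.21, 2.06], [-1.07, 1.41], [-3.16, 2.05], [-2.99, -0.16], [-3.1, 3.1]. Speed limits (rad/s): [2.79, 2.79, 3.14, 3.14, 3.14, 3.14].

INTERFACE

Orientations are given as a unit quaternion [x, y, z, w].
In Python, from bench import * gives the robot as it stands. The module is installed in compiled form; this text tells all that it offers.
- The arm moves only by the tool apply_moves, never from a script. Its arguments are lists of equal length, an entry for each row: "fingers": the closure, from 0 (fully open) to 1 (shut); "dp": the shift along the world's x, y, z in cm, a list of three; "yaw": the turn about the world's z in degrees. A call has 1 to 10 rows; each row is the pose to reach, as a shift and turn from the pose measured when the call began; what a row does not reach only later rows make up. A row lasts 1/10 s, in which the tool goes at most 50 mm and 8.59 degrees, less where a joint would pass 70% of its speed; a pose out of reach is approached as far as the arm can. A call with a gripper value outside its range is refused whole. The fingers move at their own pace and stop on an object; the grip force is fixed at half the most. Time passes only in rows, so rows that repeat a pose let the fingers close. It gives the time, the measured TCP pose, the force and the opening at its end, in the units of the state.
- read_state(): the state, without advancing time (a new reading comes with each control period).
- get_image(name): name is "scene" or "top" or "wrist"; returns a dict with "color" (420x560x3 uint8, blue, green, red), "mtx" (3x3 intrinsics, pixels), "camera_from_world" (4x4, takes a point from world to camera coordinates); the wrist camera has in their place "tool_from_camera" (4x4, takes a point from camera to tool coordinates, whose origin is the TCP and whose axes are the flange's). Camera axes: x right, y down, z forward; pixel columns grow to the right and rows downward; lengths in mm; the calibration is good to about 2 mm. A picture is of the moment at which its call begins: read the wrist's pose just before it. There is no depth.
- job_done(): hands the job in, once; it reports no verdict.
The state is a dict: "clock": time; "joints": joint angles; "joint_vel": joint speeds; "joint_efforts": joint torques, N m; "position": TCP position; "ee_rot": TCP orientation; "contact_force": force on the tool from outside, world axes, zero at the start; "wrist_torque": the same for the moment, N m; "gripper_width": finger opening in mm.
Only numpy, scipy, OpenCV 4.12 (cv2) and the standard library are available. Lean on these libraries where they do the work, as an engineer would, in place of code of your own. Each camera call takes 0.05 s, during which the arm holds its last target. There are 200 camera calls.

TASK

Get the finishing booth ready for work: with the fingers under its lip, push the counterweighted clear window (the sash) up until the lip is level with the steel pointer on the booth's left-hand guide, and leave it there. Then press the black push button on the grey switch box fully down to start the extractor. Only push with the fingers, never pinch the lip, do not shift the pointer, and leave the loose things on the bench alone.

Things in the scene. Friction and masses are not known exactly. Their poses are not given: they have to be found in the camera images.
- sash (a joint): The clear window in an aluminium frame, 178 wide x 178 mm high, that slides straight up and down in the front of the plywood finishing booth. Value: height in m above its sill, 0 fully down (it starts between 0 and 0.03), 0.175 at its top stop. Counterweighted: 2 to 4 N (plus 12 N per m/s) moves it up or down, and it stays where it is left. (sash_c5, sash_c6: lower and upper half of its lip.)
- lip (a point): Middle of the lip's front edge, half-way up. The lip: a level aluminium shelf along the sash's lower edge, 150 wide, 12 mm thick, 60 mm out towards the robot (its upper half 6 mm less). This point is 91 mm above the bench when the sash is down and rises with it. Axes: x level, into the booth; y along the lip to the left; z up. Free below down to the bench, and above; the fixed sill is flush under the sash.
- mark (a point): Tip of the steel pointer, a level plate 3 mm thick and 20 wide that stands 18 mm out of its dark collar on the booth's left-hand guide, beyond the lip's left end. Point: inner front corner, half its thickness. The sash is right when lip is at this height, 80 to 150 mm above the lip's lowest height. Slides only if pushed with over 15 N.
- start_button_top (a point): Centre of the top face of the black round push button (32 mm across) on top of the grey switch box (70 x 80 x 40 mm), which is fixed on a low wooden batten to the left of the booth. About 104 mm above the bench; it is pressed straight down.
- start_button (a joint): Travel of the push button in m: 0 up, 0.006 fully down (spring, 1.5 N to begin and 5 N fully down); it springs back when released.
- sanding_block: Bystander: wooden sanding block, 123 x 102 x 31 mm, origin under its centre.
- abrasive_roll: Bystander: roll of abrasive, 74 x 59 x 50 mm, origin under its centre.
- tape_measure: Bystander: tape measure, 89 x 80 x 32 mm, origin under its centre.
- blank_a: Bystander: round wood blank, 67 x 59 x 36 mm, origin under its centre.
- blank_b: Bystander: round wood blank, 66 x 65 x 53 mm, origin under its centre.

How it is judged:
By the outcome, as a careful person would: the job done as asked, in the order asked, and still so for the second after the job is handed in, with the robot touching nothing.
It also fails if it takes over 58 s, if anything falls off the work surface, if the arm or the gripper's body presses on something with over 40 N, if the wrist force passes 120 N, or if a joint passes its speed limit or range.

## Working session

There is one attempt and no reset: what is moved stays moved. The work goes in short steps, Python scripts to look and compute and a tool call to move; the robot and the scene stay as the last step left them, time stands still between calls to the robot, and variables do not carry over. Pictures are saved under pics/ and viewed, about 8 in all and at most 12, crops included, and the job is handed in when it is done.

Besides the shell and the picture viewer there is one more tool, called after "Call:" by a JSON object that holds its "name" and its "arguments", one argument or row to a line. apply_moves: Moves the arm, as the interface text tells. Its arguments: {"type":"object","properties":{"fingers":{"type":"array","items":{"type":"number"}},"dp":{"type":"array","items":{"type":"array","items":{"type":"number"}}},"yaw":{"type":"array","items":{"type":"number"}}},"required":["fingers","dp","yaw"]}

```bash
mkdir -p pics
cat > h.py <<'E'
from bench import *
import numpy as np, cv2
from scipy.spatial.transform import Rotation as R
def cam(name):
    s=read_state(); im=get_image(name)
    K=np.array(im["mtx"])
    if "camera_from_world" in im: T=np.linalg.inv(np.array(im["camera_from_world"]))
    else:
        W=np.eye(4); W[:3,:3]=R.from_quat(s["ee_rot"]).as_matrix(); W[:3,3]=s["position"]
        T=W@np.array(im["tool_from_camera"])
    return im["color"],K,T
def ray(K,T,p):
    d=T[:3,:3]@np.linalg.inv(K)@np.array([p[0],p[1],1.]); return T[:3,3],d/np.linalg.norm(d)
def onz(K,T,p,z):
    o,d=ray(K,T,p); return o+d*(z-o[2])/d[2]
def tri(*rs):
    A=sum(np.eye(3)-np.outer(d,d) for o,d in rs); b=sum((np.eye(3)-np.outer(d,d))@o for o,d in rs)
    X=np.linalg.solve(A,b); return X,[np.linalg.norm(np.cross(X-o,d)) for o,d in rs]
def proj(K,T,X):
    c=np.linalg.inv(T)@np.append(X,1); u=K@c[:3]; return u[:2]/u[2]
E
python3 - <<'E'
from h import *
s=read_state(); print(s)
for n in("scene","top","wrist"):
    c,K,T=cam(n); cv2.imwrite(f"pics/{n}0.png",c); np.savez(f"pics/{n}0.npz",K=K,T=T); print(n,K.round(1).tolist(),T.round(3).tolist())
E
```

```text
{'clock': 0.0, 'joints': array([ 1.39255420e+00,  3.85539781e-01,  6.58771392e-03, -5.54073278e-04,
       -1.19399999e+00, -2.58576043e-01]), 'joint_vel': array([ 0.00052249,  0.00157702,  0.00072075,  0.00138716, -0.00055323,
       -0.00065622]), 'joint_efforts': array([ 6.42457380e-04, -3.92287374e+01,  1.88397771e+01,  4.18611199e+00,
       -4.66789716e-03, -9.70319462e-06]), 'position': array([264.29603255, 566.1191547 , 403.60820677]), 'ee_rot': array([ 9.76220648e-01, -2.16776424e-01, -2.14001412e-04,  1.08733469e-03]), 'contact_force': array([ 0.08551775, -0.49035585, -0.18326016]), 'wrist_torque': array([-0.0098712 ,  0.01041834,  0.00054248]), 'gripper_width': 85.36896661534414}
scene [[388.9, 0.0, 281.1], [0.0, 388.9, 210.1], [0.0, 0.0, 1.0]] [[-0.838, -0.356, 0.415, 197.539], [-0.546, 0.563, -0.62, 456.127], [-0.013, -0.746, -0.666, 694.683], [0.0, 0.0, 0.0, 1.0]]
top [[418.5, 0.0, 280.3], [0.0, 418.5, 207.1], [0.0, 0.0, 1.0]] [[0.029, -0.984, 0.177, 343.929], [-0.999, -0.033, -0.017, -64.931], [0.023, -0.176, -0.984, 1100.111], [0.0, 0.0, 0.0, 1.0]]
wrist [[358.9, 0.0, 284.0], [0.0, 358.9, 214.9], [0.0, 0.0, 1.0]] [[-0.423, -0.873, -0.242, 325.927], [-0.906, 0.408, 0.111, 536.732], [0.002, 0.266, -0.964, 372.33], [0.0, 0.0, 0.0, 1.0]]
```

View pics/scene0.png

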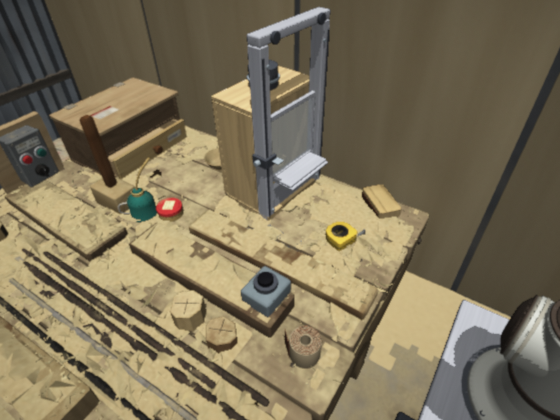

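View pics/top0.png

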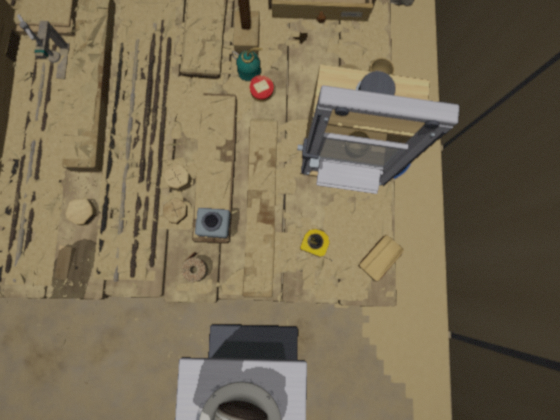

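Run:
```python
import cv2,numpy as np
s=cv2.imread("pics/scene0.png");t=cv2.imread("pics/top0.png")
def cr(i,x,y,w,h,k): return cv2.resize(i[y:y+h,x:x+w],None,fx=k,fy=k,interpolation=cv2.INTER_CUBIC)
a=np.hstack([cr(s,240,140,100,80,4),cr(t,290,125,100,80,4)])
b=np.hstack([cr(s,230,255,80,55,5),cr(t,180,195,80,55,5)])
cv2.imwrite("pics/crop0.png",np.vstack([a,b]))
```

```text
(no output)
```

View pics/crop0.png

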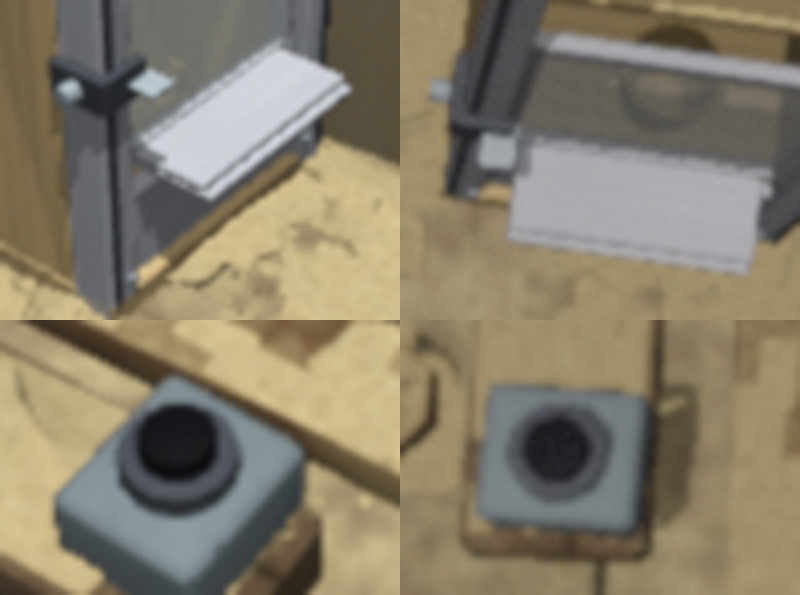

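Run:
```python
from h import *
S=np.load("pics/scene0.npz");T=np.load("pics/top0.npz")
def P(n,a,b):
    X,e=tri(ray(S["K"],S["T"],a),ray(T["K"],T["T"],b)); print(n,X.round(1),np.round(e,1)); return X
def s(x,y): return (240+x/4-.375,140+y/4-.375)
def t(x,y): return (290+(x-400)/4-.375,125+y/4-.375)
P("lipL",s(209,193),t(509,240));P("lipR",s(349,90),t(748,270))
P("mark",s(175,80),t(515,168)); P("markfl",s(151,97),t(478,168))
def s2(x,y): return (230+x/5-.4,255+(y-320)/5-.4)
def t2(x,y): return (180+(x-400)/5-.4,195+(y-320)/5-.4)
P("btn",s2(178,440),t2(556,450))
# bystander/furniture
P("tape",(341,232),(316,241)); P("booth top-left post",(253,42),(322,98))
```

```text
lipL [ 581.7 -169.2  110.6] [1.4 1.4]
lipR [ 567.5 -317.3  104.1] [0.6 0.6]
mark [ 603.8 -164.4  187.4] [0. 0.]
markfl [ 604.3 -142.9  187.8] [1.4 1.4]
btn [485.6  83.8  99.7] [0.3 0.3]
tape [ 450.2 -179.2   23.5] [1.6 1.6]
booth top-left post [ 650.3 -139.9  446.6] [1.7 1.7]
```

Call:
{"name": "apply_moves", "arguments": {
  "fingers": [0, 0, 0, 0, 0, 0, 0, 0, 0, 0],
  "dp": [
    [1, -5, 0],
    [2, -10, 0],
    [3.5, -15, 0],
    [5, -20, 0],
    [6.5, -25, 0],
    [8, -30, 0],
    [9.5, -35, 0],
    [11, -40, 0],
    [12, -45, 0],
    [12, -45, 0]
  ],
  "yaw": [2, 4, 6, 8, 10, 12, 14, 16, 18, 19.5]
}}

```text
clock: 1.15
position: [383.9, 112.7, 403.7]
ee_rot: [0.999, -0.05, -0.0, 0.001]
contact_force: [-0.5, -0.9, 0.8]
gripper_width: 85.7
```

View pics/wrist0.png

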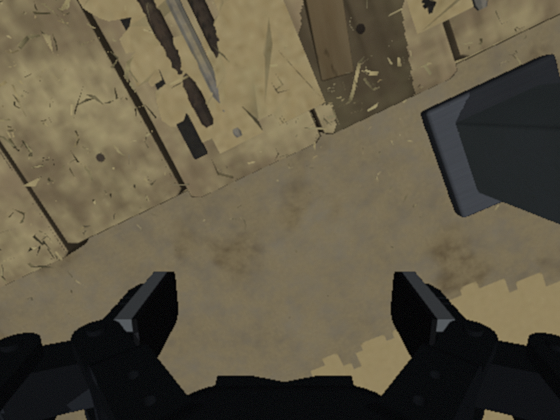

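Call:
{"name": "apply_moves", "arguments": {
  "fingers": [0.5, 1, 1, 1, 1, 1, 1, 1, 1, 1],
  "dp": [
    [0, 0, 5],
    [0, 0, 10],
    [0, 0, 15],
    [0, 0, 20],
    [0, 0, 25],
    [0, 0, 30],
    [0, 0, 35],
    [0, 0, 40],
    [0, 0, 45],
    [0, 0, 50]
  ],
  "yaw": [0, 0, 0, 0, 0, 0, 0, 0, 0, 0]
}}

```text
clock: 2.15
position: [382.8, 111.7, 899.2]
ee_rot: [0.999, -0.05, 0.001, 0.0]
contact_force: [0.8, -0.5, 1.7]
gripper_width: -0.3
```

Run:
```python
from h import *
s=read_state(); print(s["clock"],s["joints"].round(3),s["joint_vel"].round(2),s["position"].round(1),R.from_quat(s["ee_rot"]).as_matrix().round(3).tolist())
```

```text
2.15 [ 6.970e-01  1.260e-01  9.250e-01  2.000e-03 -2.369e+00  7.760e-01] [ 0.    0.76  2.21 -0.   -1.46  0.  ] [382.8 111.7 899.2] [[0.995, -0.099, 0.002], [-0.099, -0.995, -0.001], [0.002, 0.0, -1.0]]
```

Call:
{"name": "apply_moves", "arguments": {
  "fingers": [1, 1, 1, 1, 1, 1, 1, 1],
  "dp": [
    [0, 0, 4],
    [0, 0, 8],
    [0, 0, 12],
    [0, 0, 16],
    [0, 0, 20],
    [0, 0, 24],
    [0, 0, 28],
    [0, 0, 28]
  ],
  "yaw": [0, 0, 0, 0, 0, 0, 0, 0]
}}

```text
clock: 2.95
position: [185.3, 74.0, 1009.7]
ee_rot: [0.998, -0.05, -0.015, 0.024]
contact_force: [-0.2, 0.2, -0.1]
gripper_width: -0.1
```

```bash
cat > st.py <<'E'
from h import *
s=read_state(); M=R.from_quat(s["ee_rot"]).as_matrix(); print(round(s["clock"],2),s["joints"].round(3),s["joint_vel"].round(2),s["position"].round(1),"F",s["contact_force"].round(1))
print("z",M[:,2].round(3),"y",M[:,1].round(3),"tip",(s["position"]+173*M[:,2]).round(1))
E
python3 st.py
```

```text
2.95 [ 1.281  0.045  1.408 -0.117 -2.987  0.075] [ 0.83 -0.16 -0.01  0.51  0.01 -0.3 ] [ 185.3   74.  1009.7] F [-0.2  0.2 -0.1]
z [-0.033 -0.046 -0.998] y [-0.099 -0.994  0.049] tip [179.7  66.  837. ]
```

Call:
{"name": "apply_moves", "arguments": {
  "fingers": [1, 1, 1, 1, 1, 1, 1, 1, 1, 1],
  "dp": [
    [4, 0, -3],
    [8, 0, -6],
    [12, 0, -9],
    [16, 0, -12],
    [20, 0, -15],
    [24, 0, -18],
    [28, 0, -21],
    [32, 0, -24],
    [36, 0, -27],
    [40, 0, -30]
  ],
  "yaw": [0, 0, 0, 0, 0, 0, 0, 0, 0, 0]
}}

```text
clock: 3.95
position: [570.4, 73.6, 720.4]
ee_rot: [0.998, -0.05, -0.016, 0.024]
contact_force: [-0.3, 1.3, -0.1]
gripper_width: -0.1
```

Call:
{"name": "apply_moves", "arguments": {
  "fingers": [1, 1, 1, 1, 1, 1, 1, 1, 1, 1],
  "dp": [
    [5, 0, 0],
    [10, 0, 0],
    [15, 0, 0],
    [20, 0, 0],
    [25, 0, 0],
    [30, 0, 0],
    [35, 0, 0],
    [40, 0, 0],
    [45, 0, 0],
    [50, 0, 0]
  ],
  "yaw": [0, 0, 0, 0, 0, 0, 0, 0, 0, 0]
}}

```text
clock: 4.95
position: [799.6, 62.7, 627.8]
ee_rot: [0.999, -0.049, -0.0, 0.023]
contact_force: [0.4, 0.8, -0.4]
gripper_width: -0.0
```

```bash
python3 st.py
```

```text
4.95 [ 0.285  0.865  1.408  0.051 -2.129  1.213] [-0.05  0.15 -0.   -0.    0.15  0.04] [799.6  62.7 627.8] F [ 0.4  0.8 -0.4]
z [-0.003 -0.046 -0.999] y [-0.099 -0.994  0.046] tip [799.1  54.7 455. ]
```

Call:
{"name": "apply_moves", "arguments": {
  "fingers": [1, 1, 1, 1, 1, 1, 1, 1, 1, 1],
  "dp": [
    [-4, 0.5, 3],
    [-8, 1, 6],
    [-12, 1.5, 9],
    [-16, 2, 12],
    [-20, 2.5, 15],
    [-24, 3, 18],
    [-28, 3.5, 21],
    [-32, 4, 24],
    [-36, 4.5, 27],
    [-40, 5, 30]
  ],
  "yaw": [0, 0, 0, 0, 0, 0, 0, 0, 0, 0]
}}

```text
clock: 5.95
position: [398.8, 110.4, 928.3]
ee_rot: [0.999, -0.05, 0.002, 0.021]
contact_force: [-0.1, 1.2, 0.5]
gripper_width: 0.2
```

```bash
python3 st.py
```

```text
5.95 [ 0.677  0.25   1.183  0.06  -2.528  0.843] [ 0.69 -0.06  1.02  0.04 -1.1  -0.6 ] [398.8 110.4 928.3] F [-0.1  1.2  0.5]
z [ 0.002 -0.043 -0.999] y [-0.099 -0.994  0.042] tip [399.  103.  755.5]
```

Call:
{"name": "apply_moves", "arguments": {
  "fingers": [1, 1, 1, 1, 1, 1, 1, 1],
  "dp": [
    [-3.5, -2.8, 2],
    [-7, -5.6, 4],
    [-10.5, -8.4, 6],
    [-14, -11.2, 8],
    [-17.5, -14, 10],
    [-21, -16.8, 12],
    [-24.5, -19.6, 14],
    [-28, -22.4, 16]
  ],
  "yaw": [0, 0, 0, 0, 0, 0, 0, 0]
}}

```text
clock: 6.75
position: [126.5, -97.5, 1025.4]
ee_rot: [0.998, -0.049, 0.009, 0.025]
contact_force: [-1.1, -0.5, 1.1]
gripper_width: 0.2
```

```bash
python3 st.py
```

```text
6.75 [ 0.763  0.007  1.408  0.313 -2.987  1.017] [-0.02 -0.22 -0.    0.64 -0.06  0.68] [ 126.5  -97.5 1025.4] F [-1.1 -0.5  1.1]
z [ 0.016 -0.05  -0.999] y [-0.099 -0.994  0.048] tip [ 129.3 -106.2  852.6]
```

Call:
{"name": "apply_moves", "arguments": {
  "fingers": [1, 1, 1, 1, 1, 1, 1, 1],
  "dp": [
    [-3.5, -2.8, 2],
    [-7, -5.6, 4],
    [-10.5, -8.4, 6],
    [-14, -11.2, 8],
    [-17.5, -14, 10],
    [-21, -16.8, 12],
    [-24.5, -19.6, 14],
    [-28, -22.4, 16]
  ],
  "yaw": [0, 0, 0, 0, 0, 0, 0, 0]
}}

```text
clock: 7.55
position: [-82.8, -209.5, 1015.1]
ee_rot: [0.998, -0.05, 0.023, 0.039]
contact_force: [0.2, -0.2, -0.0]
gripper_width: 0.5
```

```bash
python3 st.py
```

```text
7.55 [ 0.519 -0.246  1.194  0.625 -2.986  1.572] [-0.03 -0.3  -0.28  0.27 -0.    0.3 ] [ -82.8 -209.5 1015.1] F [ 0.2 -0.2 -0. ]
z [ 0.042 -0.081 -0.996] y [-0.101 -0.992  0.076] tip [ -75.6 -223.5  842.8]
```

Call:
{"name": "apply_moves", "arguments": {
  "fingers": [1, 1, 1, 1, 1, 1, 1, 1, 1, 1],
  "dp": [
    [300, 60, 150],
    [300, 60, 150],
    [300, 60, 150],
    [300, 60, 150],
    [300, 60, 150],
    [300, 60, 150],
    [300, 60, 150],
    [300, 60, 150],
    [300, 60, 150],
    [300, 60, 150]
  ],
  "yaw": [0, 0, 0, 0, 0, 0, 0, 0, 0, 0]
}}

```text
clock: 8.55
position: [205.5, -87.1, 994.6]
ee_rot: [0.998, -0.048, 0.043, 0.023]
contact_force: [-0.2, -0.4, 0.9]
gripper_width: 0.2
```

```bash
python3 st.py
```

```text
8.55 [ 1.969 -0.336  1.011  0.378 -2.986 -0.122] [ 0.94 -0.34 -0.35 -0.23 -0.   -1.16] [205.5 -87.1 994.6] F [-0.2 -0.4  0.9]
z [ 0.083 -0.05  -0.995] y [-0.097 -0.994  0.042] tip [219.8 -95.8 822.4]
```

Call:
{"name": "apply_moves", "arguments": {
  "fingers": [1, 1, 1, 1, 1, 1, 1, 1, 1, 1],
  "dp": [
    [-2, 4.5, -0.5],
    [-4, 9, -1],
    [-6, 13.5, -2],
    [-8, 18, -3],
    [-10, 22.5, -4],
    [-12, 27, -5],
    [-13, 31.5, -7],
    [-15, 36, -9],
    [-17, 40.5, -11],
    [-19, 45, -13]
  ],
  "yaw": [0, 0, 0, 0, 0, 0, 0, 0, 0, 0]
}}

```text
clock: 9.55
position: [30.9, 328.0, 880.3]
ee_rot: [0.998, -0.048, 0.042, 0.021]
contact_force: [0.8, 0.0, 1.3]
gripper_width: -0.1
```

```bash
python3 st.py
```

```text
9.55 [ 2.005 -0.04   0.654  0.076 -2.339 -0.48 ] [-0.04  0.5  -0.14 -0.04  0.65 -0.03] [ 30.9 328.  880.3] F [0.8 0.  1.3]
z [ 0.081 -0.046 -0.996] y [-0.097 -0.995  0.038] tip [ 44.9 320.1 708.1]
```

Call:
{"name": "apply_moves", "arguments": {
  "fingers": [1, 1, 1, 1, 1, 1, 1, 1, 1, 1],
  "dp": [
    [4, 2, -2],
    [8, 3, -4],
    [13, 3, -6],
    [18, 2, -8],
    [23, 0, -10],
    [28, -3, -12],
    [33, -7, -14],
    [38, -10, -15],
    [43, -14, -15],
    [48, -17, -15]
  ],
  "yaw": [0, 0, 0, 0, 0, 0, 0, 0, 0, 0]
}}

```text
clock: 10.55
position: [449.8, 196.6, 735.8]
ee_rot: [0.998, -0.048, 0.043, 0.019]
contact_force: [-0.1, 1.4, 0.7]
gripper_width: -0.1
```

```bash
python3 st.py
```

```text
10.55 [ 0.766  0.102  0.398  0.092 -1.834  0.734] [-1.1   0.47  0.47 -0.03  0.11  1.08] [449.8 196.6 735.8] F [-0.1  1.4  0.7]
z [ 0.084 -0.043 -0.996] y [-0.097 -0.995  0.034] tip [464.4 189.2 563.6]
```

Call:
{"name": "apply_moves", "arguments": {
  "fingers": [1, 1, 1, 1, 1, 1, 1, 1, 1, 1],
  "dp": [
    [300, 0, 100],
    [300, 0, 100],
    [300, 0, 100],
    [300, 0, 100],
    [300, 0, 100],
    [300, 0, 100],
    [300, 0, 100],
    [300, 0, 100],
    [300, 0, 100],
    [300, 0, 100]
  ],
  "yaw": [0, 0, 0, 0, 0, 0, 0, 0, 0, 0]
}}

```text
clock: 11.55
position: [717.4, 157.8, 726.3]
ee_rot: [0.997, -0.048, 0.058, 0.016]
contact_force: [1.3, 0.6, -0.3]
gripper_width: 0.1
```

```bash
python3 st.py
```

```text
11.55 [ 0.449  0.743  1.408  0.1   -2.147  1.085] [-0.17  0.18  0.   -0.02  0.18  0.14] [717.4 157.8 726.3] F [ 1.3  0.6 -0.3]
z [ 0.114 -0.038 -0.993] y [-0.097 -0.995  0.027] tip [737.2 151.2 554.5]
```

Call:
{"name": "apply_moves", "arguments": {
  "fingers": [1, 1, 1, 1, 1, 1, 1, 1, 1, 1],
  "dp": [
    [300, 20, 160],
    [300, 20, 160],
    [300, 20, 160],
    [300, 20, 160],
    [300, 20, 160],
    [300, 20, 160],
    [300, 20, 160],
    [300, 20, 160],
    [300, 20, 160],
    [300, 20, 160]
  ],
  "yaw": [0, 0, 0, 0, 0, 0, 0, 0, 0, 0]
}}

```text
clock: 12.55
position: [781.0, 124.6, 667.7]
ee_rot: [0.996, -0.047, 0.074, 0.014]
contact_force: [0.4, 0.4, -0.3]
gripper_width: -0.3
```

```bash
python3 st.py
```

```text
12.55 [ 0.375  0.823  1.408  0.097 -2.031  1.15 ] [-0.05  0.06  0.   -0.01  0.06  0.04] [781.  124.6 667.7] F [ 0.4  0.4 -0.3]
z [ 0.145 -0.036 -0.989] y [-0.096 -0.995  0.022] tip [806.1 118.4 496.7]
```

Call:
{"name": "apply_moves", "arguments": {
  "fingers": [1, 1, 1],
  "dp": [
    [300, 20, 160],
    [300, 20, 160],
    [300, 20, 160]
  ],
  "yaw": [0, 0, 0]
}}

```text
clock: 12.85
position: [797.4, 116.9, 654.6]
ee_rot: [0.995, -0.047, 0.089, 0.013]
contact_force: [0.9, 0.2, 0.2]
gripper_width: 0.4
```

```bash
python3 st.py
```

```text
12.85 [ 0.359  0.842  1.408  0.102 -1.98   1.166] [-0.05  0.06  0.   -0.01  0.07  0.04] [797.4 116.9 654.6] F [0.9 0.2 0.2]
z [ 0.176 -0.034 -0.984] y [-0.096 -0.995  0.017] tip [827.9 111.  484.4]
```

Call:
{"name": "apply_moves", "arguments": {
  "fingers": [1],
  "dp": [
    [300, 20, 250]
  ],
  "yaw": [0]
}}

```text
clock: 12.95
position: [799.5, 114.7, 657.5]
ee_rot: [0.994, -0.046, 0.103, 0.011]
contact_force: [1.2, -0.1, -0.7]
gripper_width: 0.2
```

```bash
python3 st.py
```

```text
12.95 [ 0.356  0.84   1.407  0.11  -1.954  1.172] [-0.02 -0.06  0.02  0.1   0.27  0.06] [799.5 114.7 657.5] F [ 1.2 -0.1 -0.7]
z [ 0.204 -0.032 -0.978] y [-0.094 -0.995  0.013] tip [834.9 109.1 488.2]
```

Call:
{"name": "apply_moves", "arguments": {
  "fingers": [1, 1],
  "dp": [
    [300, 20, 250],
    [300, 20, 250]
  ],
  "yaw": [0, 0]
}}

```text
clock: 13.15
position: [797.3, 109.1, 667.8]
ee_rot: [0.992, -0.046, 0.121, 0.01]
contact_force: [0.3, -0.5, 0.1]
gripper_width: -0.0
```

```bash
python3 st.py
```

```text
13.15 [ 0.352  0.829  1.408  0.119 -1.931  1.18 ] [-0.02 -0.03 -0.   -0.01 -0.03  0.03] [797.3 109.1 667.8] F [ 0.3 -0.5  0.1]
z [ 0.238 -0.03  -0.971] y [-0.094 -0.996  0.008] tip [838.5 103.9 499.9]
```

Each call yields about 0.03 rad of tilt. I'll do several one-row calls.

Call:
{"name": "apply_moves", "arguments": {
  "fingers": [1],
  "dp": [
    [300, 40, 250]
  ],
  "yaw": [0]
}}

```text
clock: 13.25
position: [798.8, 109.2, 672.2]
ee_rot: [0.989, -0.046, 0.137, 0.008]
contact_force: [-0.0, 0.6, 0.5]
gripper_width: 0.3
```

Call:
{"name": "apply_moves", "arguments": {
  "fingers": [1],
  "dp": [
    [300, 40, 250]
  ],
  "yaw": [0]
}}

```text
clock: 13.35
position: [800.6, 109.9, 676.3]
ee_rot: [0.987, -0.045, 0.154, 0.006]
contact_force: [0.9, -0.1, -0.4]
gripper_width: -0.4
```

Call:
{"name": "apply_moves", "arguments": {
  "fingers": [1],
  "dp": [
    [300, 40, 250]
  ],
  "yaw": [0]
}}

```text
clock: 13.45
position: [802.7, 110.5, 680.2]
ee_rot: [0.984, -0.045, 0.171, 0.004]
contact_force: [0.3, -1.1, -0.4]
gripper_width: -0.1
```

Call:
{"name": "apply_moves", "arguments": {
  "fingers": [1],
  "dp": [
    [300, 40, 250]
  ],
  "yaw": [0]
}}

```text
clock: 13.55
position: [804.9, 111.0, 684.1]
ee_rot: [0.981, -0.044, 0.189, 0.002]
contact_force: [-0.9, -0.6, -0.3]
gripper_width: 0.1
```

Call:
{"name": "apply_moves", "arguments": {
  "fingers": [1],
  "dp": [
    [300, 40, 250]
  ],
  "yaw": [0]
}}

```text
clock: 13.65
position: [807.4, 111.4, 687.8]
ee_rot: [0.978, -0.044, 0.206, 0.001]
contact_force: [0.1, -0.8, 0.8]
gripper_width: -0.4
```

Call:
{"name": "apply_moves", "arguments": {
  "fingers": [1],
  "dp": [
    [300, 40, 250]
  ],
  "yaw": [0]
}}

```text
clock: 13.75
position: [810.1, 111.9, 691.4]
ee_rot: [0.974, -0.043, 0.223, -0.001]
contact_force: [0.0, 0.6, 0.7]
gripper_width: -0.0
```

Call:
{"name": "apply_moves", "arguments": {
  "fingers": [1],
  "dp": [
    [300, 40, 250]
  ],
  "yaw": [0]
}}

```text
clock: 13.85
position: [813.0, 112.4, 694.8]
ee_rot: [0.97, -0.043, 0.24, -0.003]
contact_force: [0.4, -0.2, 0.5]
gripper_width: -0.1
```

Call:
{"name": "apply_moves", "arguments": {
  "fingers": [1],
  "dp": [
    [300, 40, 250]
  ],
  "yaw": [0]
}}

```text
clock: 13.95
position: [816.0, 112.9, 698.1]
ee_rot: [0.965, -0.042, 0.258, -0.005]
contact_force: [0.7, 0.1, -0.9]
gripper_width: 0.3
```

```bash
python3 st.py
```

```text
13.95 [ 0.358  0.818  1.408  0.187 -1.669  1.191] [0.   0.   0.   0.08 0.35 0.01] [816.  112.9 698.1] F [ 0.7  0.1 -0.9]
z [ 0.498 -0.012 -0.867] y [-0.079 -0.996 -0.032] tip [902.1 110.9 548.1]
```

Call:
{"name": "apply_moves", "arguments": {
  "fingers": [1],
  "dp": [
    [250, 40, 300]
  ],
  "yaw": [0]
}}

```text
clock: 14.05
position: [814.6, 113.8, 705.8]
ee_rot: [0.961, -0.041, 0.273, -0.007]
contact_force: [-0.1, 0.6, -0.5]
gripper_width: -0.2
```

Call:
{"name": "apply_moves", "arguments": {
  "fingers": [1],
  "dp": [
    [250, 40, 300]
  ],
  "yaw": [0]
}}

```text
clock: 14.15
position: [811.0, 114.0, 716.7]
ee_rot: [0.956, -0.041, 0.29, -0.008]
contact_force: [0.1, 1.0, 0.3]
gripper_width: -0.1
```

Call:
{"name": "apply_moves", "arguments": {
  "fingers": [1],
  "dp": [
    [250, 40, 300]
  ],
  "yaw": [0]
}}

```text
clock: 14.25
position: [808.6, 114.4, 726.2]
ee_rot: [0.951, -0.04, 0.307, -0.01]
contact_force: [0.6, -0.5, 0.2]
gripper_width: 0.1
```

Call:
{"name": "apply_moves", "arguments": {
  "fingers": [1],
  "dp": [
    [250, 40, 300]
  ],
  "yaw": [0]
}}

```text
clock: 14.35
position: [807.1, 115.1, 734.6]
ee_rot: [0.945, -0.04, 0.324, -0.012]
contact_force: [-0.6, -0.3, 0.4]
gripper_width: -0.3
```

Call:
{"name": "apply_moves", "arguments": {
  "fingers": [1],
  "dp": [
    [250, 40, 300]
  ],
  "yaw": [0]
}}

```text
clock: 14.45
position: [806.1, 115.7, 742.3]
ee_rot: [0.939, -0.039, 0.341, -0.014]
contact_force: [-0.9, -0.3, -0.1]
gripper_width: -0.1
```

Call:
{"name": "apply_moves", "arguments": {
  "fingers": [1],
  "dp": [
    [250, 40, 300]
  ],
  "yaw": [0]
}}

```text
clock: 14.55
position: [805.4, 116.4, 749.6]
ee_rot: [0.933, -0.039, 0.357, -0.016]
contact_force: [-0.2, -0.1, 0.1]
gripper_width: 0.1
```

Call:
{"name": "apply_moves", "arguments": {
  "fingers": [1],
  "dp": [
    [250, 40, 300]
  ],
  "yaw": [0]
}}

```text
clock: 14.65
position: [804.8, 117.1, 756.6]
ee_rot: [0.927, -0.038, 0.373, -0.017]
contact_force: [1.2, 0.5, -0.2]
gripper_width: 0.1
```

Call:
{"name": "apply_moves", "arguments": {
  "fingers": [1],
  "dp": [
    [250, 40, 300]
  ],
  "yaw": [0]
}}

```text
clock: 14.75
position: [804.3, 117.7, 763.4]
ee_rot: [0.92, -0.038, 0.389, -0.019]
contact_force: [-0.3, 0.0, -0.0]
gripper_width: 0.1
```

```bash
python3 st.py
```

```text
14.75 [ 0.377  0.771  1.407  0.264 -1.446  1.185] [ 0.02 -0.04 -0.    0.1   0.29 -0.01] [804.3 117.7 763.4] F [-0.3  0.  -0. ]
z [ 0.717  0.006 -0.697] y [-0.054 -0.996 -0.064] tip [928.4 118.7 642.9]
```

Call:
{"name": "apply_moves", "arguments": {
  "fingers": [1],
  "dp": [
    [250, 20, 300]
  ],
  "yaw": [0]
}}

```text
clock: 14.85
position: [804.2, 116.1, 770.1]
ee_rot: [0.914, -0.037, 0.404, -0.02]
contact_force: [0.2, -0.7, -0.9]
gripper_width: -0.1
```

Call:
{"name": "apply_moves", "arguments": {
  "fingers": [1],
  "dp": [
    [250, 20, 300]
  ],
  "yaw": [0]
}}

```text
clock: 14.95
position: [804.1, 114.0, 776.7]
ee_rot: [0.907, -0.036, 0.42, -0.022]
contact_force: [-1.0, -0.7, -0.3]
gripper_width: 0.0
```

Call:
{"name": "apply_moves", "arguments": {
  "fingers": [1],
  "dp": [
    [250, 20, 300]
  ],
  "yaw": [0]
}}

```text
clock: 15.05
position: [804.2, 112.3, 783.1]
ee_rot: [0.899, -0.036, 0.435, -0.023]
contact_force: [0.0, 1.4, 0.7]
gripper_width: -0.1
```

Call:
{"name": "apply_moves", "arguments": {
  "fingers": [1],
  "dp": [
    [250, 20, 300]
  ],
  "yaw": [0]
}}

```text
clock: 15.15
position: [804.5, 110.7, 789.2]
ee_rot: [0.892, -0.035, 0.451, -0.025]
contact_force: [0.2, 0.5, 0.1]
gripper_width: 0.1
```

Call:
{"name": "apply_moves", "arguments": {
  "fingers": [1],
  "dp": [
    [250, 20, 300]
  ],
  "yaw": [0]
}}

```text
clock: 15.25
position: [804.9, 109.3, 795.1]
ee_rot: [0.884, -0.035, 0.466, -0.026]
contact_force: [0.1, 0.8, 0.6]
gripper_width: -0.1
```

Call:
{"name": "apply_moves", "arguments": {
  "fingers": [1],
  "dp": [
    [250, 20, 300]
  ],
  "yaw": [0]
}}

```text
clock: 15.35
position: [805.6, 107.9, 800.7]
ee_rot: [0.876, -0.034, 0.481, -0.027]
contact_force: [0.2, 0.4, 0.4]
gripper_width: 0.2
```

Call:
{"name": "apply_moves", "arguments": {
  "fingers": [1],
  "dp": [
    [250, 20, 300]
  ],
  "yaw": [0]
}}

```text
clock: 15.45
position: [806.4, 106.7, 806.0]
ee_rot: [0.867, -0.034, 0.496, -0.028]
contact_force: [-0.4, -0.3, -0.1]
gripper_width: 0.5
```

```bash
python3 st.py
```

```text
15.45 [ 0.365  0.752  1.407  0.316 -1.23   1.185] [-0.02 -0.01 -0.    0.08  0.32 -0.02] [806.4 106.7 806. ] F [-0.4 -0.3 -0.1]
z [ 0.862  0.016 -0.507] y [-0.03  -0.996 -0.082] tip [955.4 109.4 718.2]
```

Call:
{"name": "apply_moves", "arguments": {
  "fingers": [1, 1, 1, 1, 1, 1, 1, 1, 1, 1],
  "dp": [
    [-3.8, -0.5, -3],
    [-7.6, -1, -6],
    [-11.4, -1.5, -9],
    [-15.2, -2, -12],
    [-19, -2.5, -15],
    [-22.8, -3, -18],
    [-26.6, -3.5, -21],
    [-30.4, -4, -24],
    [-34.2, -4.5, -27],
    [-38, -5, -30]
  ],
  "yaw": [-0.7, -1.4, -2.1, -2.8, -3.5, -4.2, -4.9, -5.6, -6.5, -6.5]
}}

```text
clock: 16.45
position: [520.1, 68.8, 581.5]
ee_rot: [0.864, -0.082, 0.497, -0.0]
contact_force: [1.9, -1.9, 2.2]
gripper_width: 0.1
```

```bash
python3 st.py
```

```text
16.45 [ 0.201 -0.041 -0.582  1.539 -0.254 -0.215] [-0.75 -0.47 -1.03  2.19  0.71 -1.88] [520.1  68.8 581.5] F [ 1.9 -1.9  2.2]
z [ 0.859 -0.081 -0.506] y [-0.142 -0.987 -0.082] tip [668.7  54.8 494. ]
```

```bash
cat > kin.py <<'E'
import numpy as np
from scipy.optimize import least_squares
D=[# joints(1..3), pos, z, y
([.677,.25,1.183],[398.8,110.4,928.3],[.002,-.043,-.999],[-.099,-.994,.042]),
([.763,.007,1.408],[126.5,-97.5,1025.4],[.016,-.05,-.999],[-.099,-.994,.048]),
([.519,-.246,1.194],[-82.8,-209.5,1015.1],[.042,-.081,-.996],[-.101,-.992,.076]),
([2.005,-.04,.654],[30.9,328,880.3],[.081,-.046,-.996],[-.097,-.995,.038]),
([.766,.102,.398],[449.8,196.6,735.8],[.084,-.043,-.996],[-.097,-.995,.034]),
([.449,.743,1.408],[717.4,157.8,726.3],[.114,-.038,-.993],[-.097,-.995,.027]),
([.359,.842,1.408],[797.4,116.9,654.6],[.176,-.034,-.984],[-.096,-.995,.017]),
([.358,.818,1.408],[816,112.9,698.1],[.498,-.012,-.867],[-.079,-.996,-.032]),
([.377,.771,1.407],[804.3,117.7,763.4],[.717,.006,-.697],[-.054,-.996,-.064]),
([.365,.752,1.407],[806.4,106.7,806],[.862,.016,-.507],[-.03,-.996,-.082]),
([.201,-.041,-.582],[520.1,68.8,581.5],[.859,-.081,-.506],[-.142,-.987,-.082]),
([1.3926,.3855,.0066],[264.3,566.1,403.6],[0,0,-1],[-.423,-.906,0])]
def wrist(q,P):
    a,b,h,c,k,l=P[:6]; p=q[1]-q[2]
    r=a*np.sin(q[1])+b*np.cos(p)+k*np.sin(p)+c; z=h+a*np.cos(q[1])-b*np.sin(p)+k*np.cos(p)
    return np.array([r*np.cos(q[0])+l*np.sin(q[0]),r*np.sin(q[0])-l*np.cos(q[0]),z])
def res(P): return np.concatenate([wrist(q,P)+P[6]*np.array(z)-x for q,x,z,y in D])
s=least_squares(res,[566,421,125,0,0,160,90]); P=s.x
if __name__=="__main__":
    print(P.round(1),np.abs(s.fun).max().round(1))
    for tz in (163,250):
      for tilt in (20,30,40,50,60):
        t=np.radians(tilt);zt=np.array([np.sin(t)*.995,-np.sin(t)*.095,-np.cos(t)])
        tip=np.array([590,-243,tz-88+10]); W=tip-(173+P[6])*zt
        f=least_squares(lambda q:wrist(q,P)-W,[-.1,.5,0]); q=f.x
        print(tz,tilt,q.round(2),"res",round(np.linalg.norm(f.fun),1),"wrist",W.round(0),"forearm pitch",np.degrees(q[1]-q[2]).round(0),"tool pitch",90-tilt)
E
python3 kin.py
```

```text
[572.5 411.9 176.4   7.2  51.3 138.2 156.1] 144.3
163 20 [-0.19  0.41 -0.55] res 0.0 wrist [ 478. -232.  394.] forearm pitch 55.0 tool pitch 70
163 30 [-0.2   0.38 -0.69] res 0.0 wrist [ 426. -227.  370.] forearm pitch 61.0 tool pitch 60
163 40 [-0.21  0.39 -0.82] res 0.0 wrist [ 379. -223.  337.] forearm pitch 70.0 tool pitch 50
163 50 [-0.22  0.45 -0.94] res 0.0 wrist [ 339. -219.  297.] forearm pitch 80.0 tool pitch 40
163 60 [-0.24  0.56 -1.04] res 0.0 wrist [ 306. -216.  250.] forearm pitch 92.0 tool pitch 30
250 20 [-0.19  0.3  -0.45] res 0.0 wrist [ 478. -232.  481.] forearm pitch 43.0 tool pitch 70
250 30 [-0.2   0.25 -0.59] res 0.0 wrist [ 426. -227.  457.] forearm pitch 48.0 tool pitch 60
250 40 [-0.21  0.24 -0.73] res 0.0 wrist [ 379. -223.  424.] forearm pitch 55.0 tool pitch 50
250 50 [-0.22  0.25 -0.86] res 0.0 wrist [ 339. -219.  384.] forearm pitch 64.0 tool pitch 40
250 60 [-0.24  0.32 -0.98] res 0.0 wrist [ 306. -216.  337.] forearm pitch 74.0 tool pitch 30
```

```bash
cat > kin2.py <<'E'
import numpy as np
from scipy.optimize import least_squares
from scipy.spatial.transform import Rotation as R
J=[[.677,.25,1.183,.06,-2.528,.843],[.763,.007,1.408,.313,-2.987,1.017],[.519,-.246,1.194,.625,-2.986,1.572],[2.005,-.04,.654,.076,-2.339,-.48],[.766,.102,.398,.092,-1.834,.734],[.449,.743,1.408,.1,-2.147,1.085],[.359,.842,1.408,.102,-1.98,1.166],[.358,.818,1.408,.187,-1.669,1.191],[.377,.771,1.407,.264,-1.446,1.185],[.365,.752,1.407,.316,-1.23,1.185],[.201,-.041,-.582,1.539,-.254,-.215],[1.3926,.3855,.0066,-.0006,-1.194,-.2586]]
from kin import D
def fk(q,P,s4):
    a,b,h,c,k,l0,l,d=P
    A=R.from_euler('z',q[0])
    p=q[1]-q[2]; f=np.array([np.cos(p),0,-np.sin(p)]); n=np.array([np.sin(p),0,np.cos(p)])
    w=np.array([a*np.sin(q[1])+c,-l0,h+a*np.cos(q[1])])+b*f+k*n
    r4=R.from_rotvec(s4*q[3]*f)
    ax=r4.apply([0,-1,0]); t=R.from_rotvec(q[4]*ax).apply(f) # j5<0 about -y -> pitch down
    x0=r4.apply(R.from_rotvec(q[4]*ax).apply(n)) if 0 else R.from_rotvec(q[4]*ax).apply(r4.apply(n))
    # tool x,y: rotate about t by q6 (+const found by fit)
    return A.apply(w+l*ax+d*t),A.apply(t),A.apply(ax),A.apply(x0)
def fit(s4):
    return least_squares(lambda P:np.concatenate([np.r_[fk(q,P,s4)[0]-d[1],300*(fk(q,P,s4)[1]-d[2])] for q,d in zip(J,D)]),[566,421,125,0,0,0,160,90])
F={s:fit(s) for s in(1,-1)}
s4=min(F,key=lambda s:F[s].cost); P=F[s4].x
# j6 sign/offset: angle of tool y about t relative to ax
def ang(q,yv):
    _,t,ax,_=fk(q,P,s4); return np.arctan2(np.dot(np.cross(ax,yv),t),np.dot(ax,yv))
if __name__=="__main__":
    print(s4,P.round(1),np.abs(F[s4].fun).reshape(-1,6).max(1).round(1))
    print(np.round([[q[5],ang(q,np.array(d[3]))] for q,d in zip(J,D)],2).tolist())
E
python3 kin2.py
```

```text
-1 [ 5.648e+02  4.219e+02  1.607e+02 -1.000e-01  0.000e+00  2.000e-01
  1.596e+02  1.244e+02] [0.1 0.1 0.2 0.2 0.3 0.3 0.2 0.2 0.3 0.5 0.2 0.6]
[[0.84, 0.73], [1.02, 0.55], [1.57, -0.0], [-0.48, 2.05], [0.73, 0.84], [1.08, 0.49], [1.17, 0.41], [1.19, 0.38], [1.18, 0.39], [1.18, 0.39], [-0.22, 1.79], [-0.26, 1.83]]
```

```bash
cat > ik.py <<'E'
from kin2 import *
lo=np.array([-3.14,-1.21,-1.07,-3.16,-2.99,-3.1])+.01; hi=np.array([3.14,2.06,1.41,2.05,-.16,3.1])-.01
def pose(q):
    p,t,ax,_=fk(q,P,s4); y=R.from_rotvec((np.pi/2-q[5])*t).apply(ax); return p,t,y
def ik(p,t,y,q0):
    f=least_squares(lambda q:np.r_[pose(q)[0]-p,500*(pose(q)[1]-t),500*(pose(q)[2]-y)],np.clip(q0,lo+.001,hi-.001),bounds=(lo,hi)); return f.x,np.sqrt(2*f.cost)
E
python3 - <<'E'
from ik import *
rng=np.random.default_rng(0)
h=np.radians(-5.5)
for tilt in (25,35,45,60):
  for tipz in (75,165):
    tl=np.radians(tilt); Rz=R.from_euler('z',h)
    t=Rz.apply([np.sin(tl),0,-np.cos(tl)]); y=Rz.apply([0,-1,0]); tip=np.array([590,-243,tipz]); S=[]
    for i in range(25):
        q,e=ik(tip-173*t,t,y,rng.uniform(lo,hi)*.9)
        if e<1 and not any(np.allclose(q,s,atol=.05) for s in S): S.append(q)
    print(tilt,tipz,[s.round(2).tolist() for s in S])
E
```

```text
25 75 [[-0.15, 0.42, -0.45, -0.09, -0.27, 1.7]]
25 165 [[-0.15, 0.3, -0.36, -0.05, -0.47, 1.66]]
35 75 []
35 165 [[-0.16, 0.27, -0.45, -0.15, -0.24, 1.76]]
45 75 [[-0.41, 0.41, -0.32, -1.23, -0.23, 3.02]]
45 165 []
60 75 [[-0.77, 0.51, -0.48, -2.06, -0.66, -2.17]]
60 165 [[-0.64, 0.3, -0.37, -1.73, -0.47, -2.67]]
```

Call:
{"name": "apply_moves", "arguments": {
  "fingers": [1, 1, 1, 1, 1],
  "dp": [
    [-3, 1, -4],
    [-6, 2, -8],
    [-9, 3, -12],
    [-12, 4, -16],
    [-15, 5, -20]
  ],
  "yaw": [0, 0, 0, 0, 0]
}}

```text
clock: 16.95
position: [409.6, 92.8, 498.8]
ee_rot: [0.877, -0.08, 0.474, -0.005]
contact_force: [-0.1, 0.3, 0.7]
gripper_width: 0.2
```

```bash
python3 st.py
```

```text
16.95 [ 0.087 -0.188 -0.852  2.053 -0.159 -0.682] [ 0.06 -0.39 -0.44 -0.   -0.   -0.04] [409.6  92.8 498.8] F [-0.1  0.3  0.7]
z [ 0.832 -0.068 -0.55 ] y [-0.137 -0.987 -0.084] tip [553.6  80.9 403.6]
```

Call:
{"name": "apply_moves", "arguments": {
  "fingers": [1],
  "dp": [
    [-10, 0, -10]
  ],
  "yaw": [0]
}}

```text
clock: 17.05
position: [374.0, 91.3, 481.5]
ee_rot: [0.881, -0.08, 0.465, -0.005]
contact_force: [0.2, 0.0, -0.2]
gripper_width: 0.3
```

Call:
{"name": "apply_moves", "arguments": {
  "fingers": [1],
  "dp": [
    [-10, 0, -10]
  ],
  "yaw": [0]
}}

```text
clock: 17.15
position: [335.1, 89.5, 461.2]
ee_rot: [0.886, -0.08, 0.456, -0.006]
contact_force: [0.4, 1.1, 0.3]
gripper_width: -0.2
```

Call:
{"name": "apply_moves", "arguments": {
  "fingers": [1],
  "dp": [
    [-10, 0, -10]
  ],
  "yaw": [0]
}}

```text
clock: 17.25
position: [309.6, 93.9, 443.3]
ee_rot: [0.889, -0.081, 0.451, -0.006]
contact_force: [-41.6, -4.5, -92.7]
gripper_width: -0.1
```

```bash
python3 st.py
```

```text
17.25 [ 0.128 -0.338 -1.07   2.053 -0.187 -0.716] [ 0.35 -0.24 -0.02 -0.   -0.32 -0.23] [309.6  93.9 443.3] F [-41.6  -4.5 -92.7]
z [ 0.803 -0.063 -0.593] y [-0.139 -0.987 -0.083] tip [448.6  83.  340.7]
```

Call:
{"name": "apply_moves", "arguments": {
  "fingers": [1, 1, 1, 1],
  "dp": [
    [3, 0, 2],
    [7, 0, 4],
    [11, 0, 6],
    [15, 0, 8]
  ],
  "yaw": [0, 0, 0, 0]
}}

```text
clock: 17.65
position: [460.5, 94.1, 524.4]
ee_rot: [0.889, -0.08, 0.452, -0.006]
contact_force: [-0.6, -0.7, 1.2]
gripper_width: -0.3
```

```bash
python3 st.py
python3 - <<'E'
from h import *
a=cam("scene")[0]; cv2.imwrite("pics/s1.png",a)
E
```

```text
17.65 [ 0.316 -0.105 -0.745  1.475 -0.314 -0.243] [ 0.25  0.61  0.99 -1.32 -0.22  1.21] [460.5  94.1 524.4] F [-0.6 -0.7  1.2]
z [ 0.804 -0.061 -0.592] y [-0.137 -0.987 -0.084] tip [599.5  83.5 422. ]
```

View pics/s1.png

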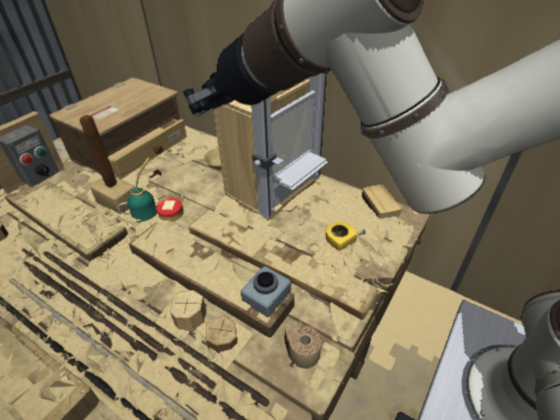

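Call:
{"name": "apply_moves", "arguments": {
  "fingers": [1, 1, 1],
  "dp": [
    [0, -4, -3],
    [0, -8, -7],
    [0, -8, -12]
  ],
  "yaw": [0, 0, 0]
}}

```text
clock: 18.0
position: [466.8, 73.9, 470.7]
ee_rot: [0.891, -0.097, 0.442, 0.015]
contact_force: [-6.2, 32.6, -2.5]
gripper_width: 0.0
```

Call:
{"name": "apply_moves", "arguments": {
  "fingers": [1],
  "dp": [
    [0, 0, -6]
  ],
  "yaw": [0]
}}

```text
clock: 18.1
position: [469.9, 74.0, 450.0]
ee_rot: [0.9, -0.1, 0.423, 0.016]
contact_force: [0.6, 0.0, 0.2]
gripper_width: -0.2
```

```bash
python3 st.py
```

```text
18.1 [ 0.038 -0.038 -0.816  2.051 -0.16  -0.679] [ 0.04  0.26 -0.18  0.06  0.02 -0.05] [469.9  74.  450. ] F [0.6 0.  0.2]
z [ 0.759 -0.113 -0.641] y [-0.193 -0.98  -0.057] tip [601.2  54.6 339. ]
```

Call:
{"name": "apply_moves", "arguments": {
  "fingers": [1],
  "dp": [
    [0, 0, -5]
  ],
  "yaw": [0]
}}

```text
clock: 18.2
position: [473.5, 75.8, 428.8]
ee_rot: [0.909, -0.1, 0.404, 0.017]
contact_force: [0.5, -0.1, 0.2]
gripper_width: -0.2
```

Call:
{"name": "apply_moves", "arguments": {
  "fingers": [1],
  "dp": [
    [0, 0, -5]
  ],
  "yaw": [0]
}}

```text
clock: 18.3
position: [478.3, 78.1, 407.7]
ee_rot: [0.918, -0.1, 0.384, 0.018]
contact_force: [-0.1, 0.7, 0.4]
gripper_width: 0.3
```

Call:
{"name": "apply_moves", "arguments": {
  "fingers": [1],
  "dp": [
    [0, 0, -5]
  ],
  "yaw": [0]
}}

```text
clock: 18.4
position: [484.0, 80.9, 386.4]
ee_rot: [0.926, -0.1, 0.363, 0.019]
contact_force: [0.0, -0.6, 0.8]
gripper_width: -0.1
```

```bash
python3 st.py
```

```text
18.4 [ 0.05   0.061 -0.85   2.053 -0.16  -0.698] [ 0.05  0.37 -0.07 -0.    0.   -0.06] [484.   80.9 386.4] F [ 0.  -0.6  0.8]
z [ 0.669 -0.107 -0.735] y [-0.199 -0.979 -0.038] tip [599.8  62.3 259.2]
```

Call:
{"name": "apply_moves", "arguments": {
  "fingers": [1],
  "dp": [
    [-1, -4, -3]
  ],
  "yaw": [0]
}}

```text
clock: 18.5
position: [479.3, 61.7, 373.7]
ee_rot: [0.931, -0.103, 0.349, 0.033]
contact_force: [-1.1, -0.1, 0.1]
gripper_width: 0.5
```

Call:
{"name": "apply_moves", "arguments": {
  "fingers": [1],
  "dp": [
    [-1, -4, -3]
  ],
  "yaw": [0]
}}

```text
clock: 18.6
position: [474.7, 41.4, 361.9]
ee_rot: [0.935, -0.107, 0.336, 0.048]
contact_force: [0.3, -0.5, 0.0]
gripper_width: 0.0
```

Call:
{"name": "apply_moves", "arguments": {
  "fingers": [1],
  "dp": [
    [-1, -4, -4]
  ],
  "yaw": [0]
}}

```text
clock: 18.7
position: [472.6, 23.2, 348.5]
ee_rot: [0.939, -0.11, 0.32, 0.06]
contact_force: [-0.0, -0.8, -0.6]
gripper_width: 0.1
```

```bash
python3 st.py
```

```text
18.7 [-0.071  0.084 -0.912  2.053 -0.159 -0.602] [-0.39  0.15 -0.15 -0.    0.    0.3 ] [472.6  23.2 348.5] F [-0.  -0.8 -0.6]
z [ 0.587 -0.183 -0.789] y [-0.245 -0.969  0.042] tip [574.1  -8.4 212.1]
```

Call:
{"name": "apply_moves", "arguments": {
  "fingers": [1],
  "dp": [
    [-1, 0, -5]
  ],
  "yaw": [0]
}}

```text
clock: 18.8
position: [470.9, 24.8, 329.6]
ee_rot: [0.946, -0.111, 0.3, 0.059]
contact_force: [0.6, 0.5, 0.1]
gripper_width: -0.2
```

Call:
{"name": "apply_moves", "arguments": {
  "fingers": [1],
  "dp": [
    [-1, 0, -5]
  ],
  "yaw": [0]
}}

```text
clock: 18.9
position: [469.9, 27.4, 309.6]
ee_rot: [0.952, -0.111, 0.279, 0.058]
contact_force: [-0.2, 0.7, -0.1]
gripper_width: 0.0
```

Call:
{"name": "apply_moves", "arguments": {
  "fingers": [1],
  "dp": [
    [-1, 0, -5]
  ],
  "yaw": [0]
}}

```text
clock: 19.0
position: [470.1, 30.6, 289.6]
ee_rot: [0.958, -0.112, 0.258, 0.058]
contact_force: [0.1, -0.5, -0.3]
gripper_width: -0.0
```

Call:
{"name": "apply_moves", "arguments": {
  "fingers": [1],
  "dp": [
    [-1, 0, -5]
  ],
  "yaw": [0]
}}

```text
clock: 19.1
position: [471.4, 34.1, 269.3]
ee_rot: [0.963, -0.112, 0.237, 0.057]
contact_force: [-0.5, 0.2, -0.0]
gripper_width: 0.4
```

```bash
python3 st.py
```

```text
19.1 [-0.048  0.213 -0.96   2.053 -0.16  -0.636] [ 0.07  0.38 -0.06 -0.   -0.   -0.1 ] [471.4  34.1 269.3] F [-0.5  0.2 -0. ]
z [ 0.443 -0.162 -0.882] y [-0.242 -0.969  0.057] tip [548.1   6.  116.8]
```

```bash
cat > plan.py <<'E'
from ik import *
from bench import read_state
s=read_state(); q=np.array(s["joints"]); M=R.from_quat(s["ee_rot"]).as_matrix(); p0=s["position"]
def go(yaw,targets):
    global q
    N=R.from_euler('z',yaw,degrees=True).as_matrix()@M; z,y,x=N[:,2],N[:,1],N[:,0]
    print("x",x.round(3),"y",y.round(3),"z",z.round(3))
    for n,c,T in targets: # T: wanted contact point, c from tip ; or c None: TCP
        p=np.array(T) if c is None else np.array(T)-11*x-(173-c)*z
        q,e=ik(p,z,y,q); print(n,"TCP",p.round(0),"dcm",((p-p0)/10).round(1),"tip",(p+173*z).round(0),q.round(2),"err",round(e,1))
E
python3 - <<'E'
from plan import *
L=np.array([575,-243,101.]); f=np.array([.995,-.095,0])
go(14,[("up",None,[471,34,400]),("mid",None,[440,-100,400]),("pre",20,L-45*f+[0,0,-10]),("under",20,L+[0,0,-8]),("raised",20,L+[0,0,80])])
E
```

```text
x [0.883 0.026 0.469] y [-0.001 -0.998  0.057] z [ 0.469 -0.05  -0.882]
up TCP [471  34 400] dcm [-0.  -0.  13.1] tip [552.  25. 247.] [ 0.43  0.03 -0.69  0.55 -0.48  0.71] err 0.0
mid TCP [ 440 -100  400] dcm [ -3.1 -13.4  13.1] tip [ 521. -109.  247.] [ 0.16 -0.01 -0.64  0.28 -0.47  1.21] err 0.0
pre TCP [ 449. -231.  221.] dcm [ -2.3 -26.5  -4.9] tip [ 530. -240.   68.] [-0.18  0.36 -0.56 -0.23 -0.17  1.99] err 5.1
under TCP [ 493. -236.  223.] dcm [  2.2 -27.   -4.7] tip [ 575. -244.   70.] [-0.16  0.41 -0.5  -0.14 -0.17  1.88] err 0.0
raised TCP [ 493. -236.  311.] dcm [  2.2 -27.    4.1] tip [ 575. -244.  158.] [-0.16  0.27 -0.44 -0.06 -0.37  1.79] err 0.0
```

Call:
{"name": "apply_moves", "arguments": {
  "fingers": [1, 1, 1, 1, 1, 1, 1, 1, 1, 1],
  "dp": [
    [0, 0, 4],
    [0, 0, 8],
    [0, 0, 12],
    [0, -3, 13],
    [-1, -7, 13],
    [-2, -11, 13],
    [-3, -16, 13],
    [-3, -21, 13],
    [-2, -26, 13],
    [-2, -27, 13]
  ],
  "yaw": [0, 2, 4, 6, 8, 10, 12, 14, 14, 14]
}}

```text
clock: 20.1
position: [463.7, -139.1, 391.0]
ee_rot: [0.97, 0.007, 0.24, 0.029]
contact_force: [0.4, -1.2, -0.5]
gripper_width: 0.0
```

```bash
python3 st.py
python3 - <<'E'
from plan import *
L=np.array([575,-243,101.]); f=np.array([.995,-.095,0])
go(0,[("high",15,L-25*f+[0,0,100]),("pre",15,L-25*f+[0,0,-8]),("under",15,L+[0,0,-6]),("raised",15,L+[0,0,80])])
E
```

```text
20.1 [ 0.061  0.067 -0.557  0.179 -0.47   1.384] [-0.9   0.1   0.67 -1.38 -0.33  2.18] [ 463.7 -139.1  391. ] F [ 0.4 -1.2 -0.5]
z [ 0.467 -0.052 -0.883] y [ 0.    -0.998  0.059] tip [ 544.4 -148.2  238.2]
x [0.884 0.028 0.466] y [ 0.    -0.998  0.059] z [ 0.467 -0.052 -0.883]
high TCP [ 467. -233.  335.] dcm [ 0.3 -9.4 -5.6] tip [ 547. -242.  183.] [-0.16  0.2  -0.47 -0.05 -0.41  1.79] err 0.0
pre TCP [ 467. -233.  227.] dcm [  0.3  -9.4 -16.4] tip [ 547. -242.   75.] [-0.16  0.37 -0.55 -0.16 -0.17  1.9 ] err 2.0
under TCP [ 492. -235.  229.] dcm [  2.8  -9.6 -16.2] tip [ 572. -244.   77.] [-0.16  0.39 -0.51 -0.12 -0.18  1.85] err 0.0
raised TCP [ 492. -235.  315.] dcm [ 2.8 -9.6 -7.6] tip [ 572. -244.  163.] [-0.15  0.27 -0.44 -0.05 -0.38  1.78] err 0.0
```

Call:
{"name": "apply_moves", "arguments": {
  "fingers": [1, 1, 1, 1, 1, 1, 1, 1, 1],
  "dp": [
    [0, -4, 0],
    [0, -8, -2],
    [0, -9.4, -5],
    [0, -9.4, -8],
    [0, -9.4, -11],
    [0, -9.4, -13.5],
    [0, -9.4, -15.5],
    [0, -9.4, -16.4],
    [0, -9.4, -16.4]
  ],
  "yaw": [0, 0, 0, 0, 0, 0, 0, 0, 0]
}}

```text
clock: 21.0
position: [463.9, -232.5, 225.2]
ee_rot: [0.971, 0.008, 0.238, 0.028]
contact_force: [0.0, -0.6, 0.5]
gripper_width: -0.2
```

```bash
python3 st.py
python3 - <<'E'
from h import *
a=cam("scene")[0]; t=cam("top")[0]; cv2.imwrite("pics/s2f.png",a)
b=np.hstack([cv2.resize(a[100:240,220:360],None,fx=2.8,fy=2.8),cv2.resize(t[110:250,270:410],None,fx=2.8,fy=2.8)]); cv2.imwrite("pics/s2.png",b)
E
```

```text
21.0 [-0.161  0.37  -0.559 -0.151 -0.16   1.892] [-0.   -0.04  0.03  0.02  0.01 -0.01] [ 463.9 -232.5  225.2] F [ 0.  -0.6  0.5]
z [ 0.463 -0.051 -0.885] y [ 0.002 -0.998  0.059] tip [ 544.  -241.3   72.1]
```

View pics/s2.png

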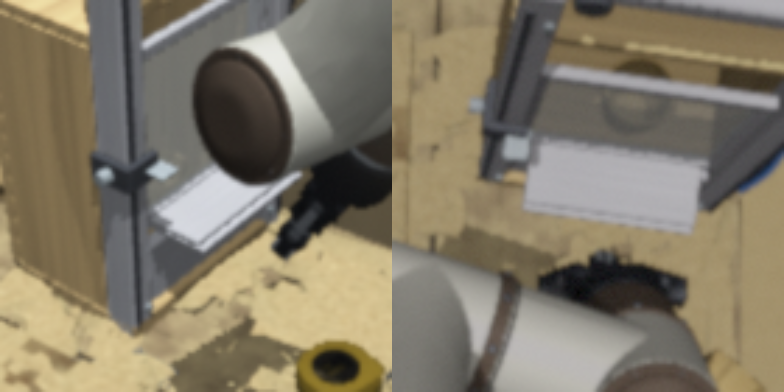

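Call:
{"name": "apply_moves", "arguments": {
  "fingers": [1, 1, 1, 1, 1],
  "dp": [
    [1, -0.1, 0],
    [2, -0.2, 0],
    [2.6, -0.2, 0],
    [2.8, -0.3, 0],
    [2.8, -0.3, 0.5]
  ],
  "yaw": [0, 0, 0, 0, 0]
}}

```text
clock: 21.6
position: [491.9, -235.8, 231.4]
ee_rot: [0.971, 0.008, 0.239, 0.028]
contact_force: [-1.1, 0.7, -2.7]
gripper_width: -0.1
```

Call:
{"name": "apply_moves", "arguments": {
  "fingers": [1, 1, 1, 1, 1, 1],
  "dp": [
    [0, 0, 0.5],
    [0, 0, 1],
    [0, 0, 1.5],
    [0, 0, 2],
    [0, 0, 2.5],
    [0, 0, 2.5]
  ],
  "yaw": [0, 0, 0, 0, 0, 0]
}}

```text
clock: 22.2
position: [490.9, -235.7, 256.7]
ee_rot: [0.971, 0.007, 0.238, 0.028]
contact_force: [-7.0, 2.1, 0.1]
gripper_width: 0.3
```

```bash
python3 st.py
python3 - <<'E'
from h import *
for n in("scene","top"):
    c,K,T=cam(n); cv2.imwrite(f"pics/{n}3.png",c)
a=cv2.imread("pics/scene3.png");t=cv2.imread("pics/top3.png")
b=np.hstack([cv2.resize(a[130:210,240:340],None,fx=4,fy=4,interpolation=2),cv2.resize(t[125:205,290:390],None,fx=4,fy=4,interpolation=2)]); cv2.imwrite("pics/s3.png",b)
E
```

```text
22.2 [-0.156  0.35  -0.493 -0.089 -0.245  1.823] [-0.    0.   -0.   -0.    0.01  0.  ] [ 490.9 -235.7  256.7] F [-7.   2.1  0.1]
z [ 0.462 -0.051 -0.885] y [ 0.001 -0.998  0.058] tip [ 570.9 -244.5  103.6]
```

View pics/s3.png

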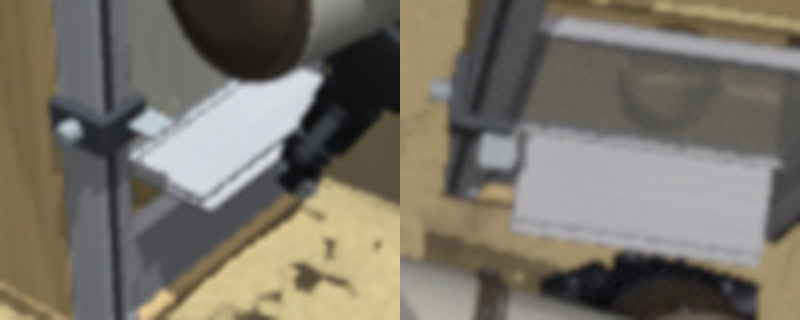

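Run:
```python
from h import *
S=np.load("pics/scene0.npz");T=np.load("pics/top0.npz")
def P(n,a,b):
    X,e=tri(ray(S["K"],S["T"],a),ray(T["K"],T["T"],b)); print(n,X.round(1),np.round(e,1))
P("before",(240+209/4-.4,140+193/4-.4),(290+109/4-.4,125+240/4-.4))
P("now",(240+209/4-.4,130+209/4-.4),(290+113/4-.4,125+231/4-.4))
# image shift prediction for lip left front corner vs z
for z in (107,130,150,180,187): print(z,proj(S["K"],S["T"],[581.7,-169.2,z]).round(1),proj(T["K"],T["T"],[581.7,-169.2,z]).round(1))
print("mark",proj(S["K"],S["T"],[603.8,-164.4,187.4]))
```

```text
before [ 581.7 -169.1  110.7] [1.4 1.4]
now [ 582.7 -169.7  128.2] [1. 1.]
107 [292.4 189.2] [316.5 184.4]
130 [292.5 181.6] [317.6 182.2]
150 [292.5 174.8] [318.5 180.2]
180 [292.6 164.2] [320. 177.]
187 [292.7 161.7] [320.4 176.2]
mark [283.35393233 159.62102276]
```

Call:
{"name": "apply_moves", "arguments": {
  "fingers": [1, 1, 1, 1, 1, 1, 1, 1],
  "dp": [
    [0, 0, 0.7],
    [0, 0, 1.4],
    [0, 0, 2.1],
    [0, 0, 2.8],
    [0, 0, 3.5],
    [0, 0, 4.2],
    [0, 0, 4.6],
    [0, 0, 4.6]
  ],
  "yaw": [0, 0, 0, 0, 0, 0, 0, 0]
}}

```text
clock: 23.1
position: [490.6, -235.7, 303.7]
ee_rot: [0.971, 0.007, 0.238, 0.028]
contact_force: [-7.3, 2.3, -0.1]
gripper_width: -0.3
```

```bash
python3 st.py
python3 - <<'E'
from h import *
for n in("scene","top"):
    c,K,T=cam(n); cv2.imwrite(f"pics/{n}4.png",c)
a=cv2.imread("pics/scene4.png");t=cv2.imread("pics/top4.png")
b=np.hstack([cv2.resize(a[140:190,255:305],None,fx=8,fy=8,interpolation=2),cv2.resize(t[150:200,295:345],None,fx=8,fy=8,interpolation=2)]); cv2.imwrite("pics/s4.png",b)
E
```

```text
23.1 [-0.156  0.281 -0.452 -0.061 -0.354  1.794] [-0.    0.   -0.   -0.    0.01  0.  ] [ 490.6 -235.7  303.7] F [-7.3  2.3 -0.1]
z [ 0.463 -0.051 -0.885] y [ 0.001 -0.998  0.058] tip [ 570.7 -244.5  150.6]
```

View pics/s4.png

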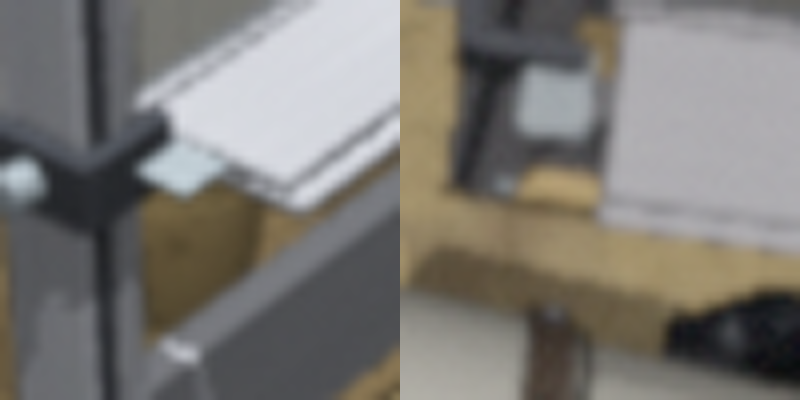

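Run:
```python
from h import *
a=cv2.imread("pics/scene4.png").astype(int);t=cv2.imread("pics/top4.png").astype(int)
print("scene gray cols"); g=a.mean(2).astype(int); b=(a[:,:,0]-a[:,:,2])
for x in range(276,300): print(x,g[154:170,x].tolist(),b[154:170,x].tolist() if x<286 else "")
print("top");g=t.mean(2).astype(int)
for y in range(156,170): print(y,g[y,306:324].tolist(),(t[y,306:324,0]-t[y,306:324,2]).tolist())
for x in range(320,372,6): print(x,g[172:186,x].tolist())
```

```text
scene gray cols
276 [176, 154, 134, 128, 168, 197, 203, 204, 198, 164, 101, 92, 92, 87, 82, 76] [10, 8, 10, 13, 18, 20, 20, 20, 19, 11, -22, -44, -47, -46, -43, -40]
277 [216, 211, 194, 180, 199, 203, 202, 205, 206, 184, 121, 92, 91, 87, 82, 76] [8, 10, 9, 14, 18, 20, 20, 20, 20, 16, -5, -37, -46, -46, -43, -41]
278 [219, 217, 207, 192, 196, 203, 203, 204, 205, 184, 125, 90, 89, 84, 81, 78] [8, 9, 10, 12, 16, 19, 20, 20, 20, 17, -4, -36, -45, -43, -42, -40]
279 [218, 217, 214, 197, 186, 203, 204, 202, 194, 156, 98, 90, 89, 81, 80, 80] [9, 9, 9, 10, 14, 19, 20, 21, 19, 9, -25, -43, -44, -42, -42, -42]
280 [217, 218, 218, 208, 194, 199, 202, 195, 162, 105, 87, 89, 87, 81, 80, 79] [8, 9, 9, 10, 12, 17, 20, 19, 15, -8, -38, -43, -44, -42, -42, -41]
281 [218, 219, 220, 215, 192, 177, 199, 180, 122, 81, 82, 85, 86, 82, 80, 78] [9, 9, 9, 10, 11, 16, 20, 18, 3, -26, -40, -43, -43, -41, -40, -40]
282 [217, 219, 220, 218, 197, 174, 182, 153, 98, 77, 80, 84, 84, 79, 79, 76] [8, 9, 9, 9, 10, 13, 19, 15, -6, -32, -40, -42, -41, -40, -40, -39]
283 [219, 219, 220, 219, 212, 191, 155, 121, 104, 79, 
[... 3597 characters left out ...]
-1, -1, 0, 3, 2, 0, 0, 2, 2, 1]
320 [134, 140, 139, 143, 152, 145, 134, 131, 134, 133, 134, 136, 133, 117]
326 [175, 174, 169, 154, 152, 166, 156, 136, 136, 139, 139, 138, 136, 132]
332 [173, 175, 172, 168, 159, 164, 170, 158, 139, 136, 138, 138, 140, 139]
338 [174, 174, 174, 173, 165, 161, 169, 172, 159, 144, 141, 140, 139, 131]
344 [173, 173, 175, 174, 172, 161, 158, 171, 168, 154, 141, 135, 133, 115]
350 [174, 174, 174, 175, 175, 172, 161, 158, 171, 166, 137, 94, 64, 48]
356 [175, 174, 174, 175, 175, 175, 172, 159, 158, 171, 162, 127, 72, 33]
362 [176, 175, 175, 175, 174, 175, 176, 170, 160, 160, 170, 153, 100, 46]
368 [175, 176, 175, 175, 174, 174, 175, 173, 168, 152, 151, 167, 154, 115]
```

```bash
cat > mz.py <<'E'
from h import *
S=np.load("pics/scene0.npz");T=np.load("pics/top0.npz")
def P(n,a,b):
    X,e=tri(ray(S["K"],S["T"],a),ray(T["K"],T["T"],b)); print(n,X.round(1),np.round(e,1)); return X
E
python3 - <<'E'
from mz import *
L=P("ledge corner",(292.3,165.8),(319.6,177.1)); M=P("mark top-ish",(283,160.4),(318.4,166.4))
# independent: scene ray onto vertical lip-front plane / fixed xy from the other
for n,X in(("L",L),("M",M)): print(n,[(proj(S["K"],S["T"],X+[0,0,d])-proj(S["K"],S["T"],X)).round(2).tolist() for d in(-5,5)],(proj(S["K"],S["T"],X+[-6,0,0])-proj(S["K"],S["T"],X)).round(2))
E
```

```text
ledge corner [ 582.5 -168.9  175.5] [0.1 0.1]
mark top-ish [ 605.1 -164.8  184.6] [0.1 0.1]
L [[-0.01, 1.78], [0.01, -1.8]] [2.23 0.81]
M [[0.02, 1.8], [-0.02, -1.81]] [2.2  0.79]
```

Call:
{"name": "apply_moves", "arguments": {
  "fingers": [1, 1, 1, 1],
  "dp": [
    [0, 0, 0.3],
    [0, 0, 0.6],
    [0, 0, 0.7],
    [0, 0, 0.7]
  ],
  "yaw": [0, 0, 0, 0]
}}

```text
clock: 23.6
position: [490.5, -235.6, 311.3]
ee_rot: [0.971, 0.007, 0.238, 0.028]
contact_force: [-5.7, 1.6, -1.3]
gripper_width: -0.2
```

```bash
python3 st.py
python3 - <<'E'
from h import *
A=[cam("scene")[0].astype(float) for _ in range(3)]; B=[cam("top")[0].astype(float) for _ in range(3)]; w=cam("wrist")[0]
a=np.mean(A,0);t=np.mean(B,0); np.savez("pics/lv5.npz",a=a,t=t); cv2.imwrite("pics/w5.png",w)
b=np.hstack([cv2.resize(a[140:190,255:305],None,fx=8,fy=8,interpolation=2),cv2.resize(w[:,:],(400,300)).repeat(1,0)[:400] if 0 else cv2.copyMakeBorder(cv2.resize(w,(400,300)).astype(float),0,100,0,0,0)]); cv2.imwrite("pics/s5.png",b)
g=a.mean(2).astype(int)
for x in range(276,300): print(x,g[150:170,x].tolist())
g=t.mean(2).astype(int)
for y in range(160,169): print(y,g[y,312:324].tolist())
for x in range(320,345,6): print(x,g[172:186,x].tolist())
E
```

```text
23.6 [-0.155  0.27  -0.445 -0.059 -0.372  1.791] [ 0.  0. -0.  0.  0.  0.] [ 490.5 -235.6  311.3] F [-5.7  1.6 -1.3]
z [ 0.463 -0.051 -0.885] y [ 0.001 -0.998  0.058] tip [ 570.7 -244.5  158.3]
276 [214, 220, 215, 185, 118, 95, 103, 119, 169, 198, 203, 205, 199, 163, 101, 92, 93, 88, 82, 76]
277 [218, 220, 218, 202, 157, 122, 133, 159, 198, 203, 203, 205, 206, 184, 120, 92, 91, 87, 82, 76]
278 [220, 219, 219, 213, 182, 127, 121, 157, 190, 202, 203, 204, 205, 184, 124, 90, 89, 84, 81, 78]
279 [220, 219, 218, 217, 200, 152, 118, 135, 168, 202, 203, 202, 194, 156, 98, 90, 88, 83, 80, 79]
280 [218, 218, 218, 219, 213, 177, 113, 118, 163, 196, 203, 195, 162, 106, 88, 88, 88, 81, 79, 79]
281 [218, 218, 218, 219, 219, 196, 139, 133, 160, 172, 197, 179, 121, 80, 82, 85, 86, 82, 79, 78]
282 [218, 218, 219, 220, 219, 211, 175, 143, 147, 152, 176, 144, 87, 76, 80, 85, 84, 80, 78, 76]
283 [218, 218, 219, 220, 220, 216, 195, 145, 120, 136, 130, 90, 74, 75, 82, 86, 80, 77, 76, 74]
284 [218, 218, 219, 219, 219, 218, 208, 170, 120, 117, 105, 72, 69, 75, 83, 82, 76, 74, 72, 70]
285 [217, 218, 219, 21
[... 1847 characters left out ...]
7, 135, 101, 93, 123, 160, 173]
166 [140, 143, 143, 147, 147, 140, 113, 79, 78, 120, 162, 174]
167 [92, 91, 96, 105, 110, 108, 86, 66, 76, 121, 163, 175]
168 [63, 65, 72, 79, 83, 81, 71, 64, 80, 127, 165, 175]
320 [131, 137, 136, 139, 132, 124, 128, 132, 133, 133, 133, 133, 122, 98]
326 [175, 169, 152, 149, 165, 156, 135, 135, 138, 139, 138, 138, 135, 132]
332 [173, 174, 167, 157, 160, 168, 155, 134, 135, 138, 138, 138, 140, 139]
338 [173, 174, 173, 166, 158, 164, 170, 157, 140, 138, 140, 139, 136, 119]
344 [174, 174, 175, 173, 165, 160, 169, 171, 156, 139, 135, 132, 112, 71][ WARN:0@6.020] global loadsave.cpp:1063 imwrite_ Unsupported depth image for selected encoder is fallbacked to CV_8U.
```

View pics/s5.png

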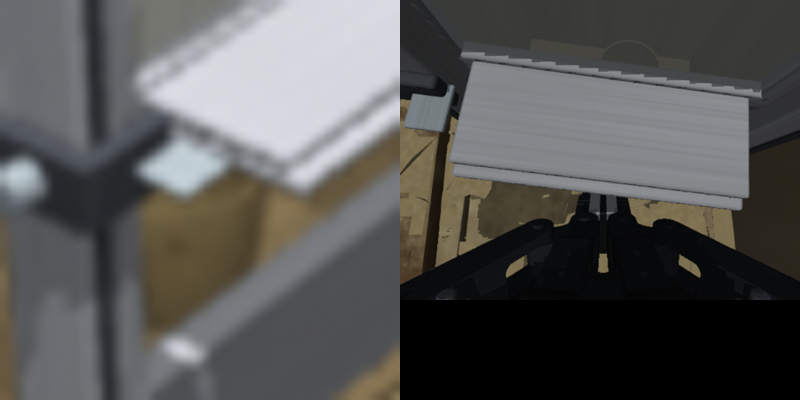

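Run:
```python
from mz import *
from scipy.optimize import least_squares
def line(n,sp,tp,y0):
    # horizontal 3D line thru (x,y0,z) with heading; fit to edge pixels
    def f(v,h=None):
        x,z=v[:2]; hd=v[2]; r=[]
        for D,pts in((S,sp),(T,tp)):
            a=proj(D["K"],D["T"],[x,y0,z]); b=proj(D["K"],D["T"],[x+np.tan(hd)*30,y0-30*-1,z]); d=(b-a)/np.linalg.norm(b-a); nn=np.array([-d[1],d[0]])
            r+=[nn@(np.array(p)-a) for p in pts]
        return r
    for hd in (None,.095):
        s=least_squares((lambda v:f(v)) if hd is None else (lambda v:f([v[0],v[1],hd])),[590,185,.095] if hd is None else [590,185])
        print(n,s.x.round(3),"rms px",np.sqrt(np.mean(np.square(s.fun))).round(2))
line("lip",[(293,162.85),(294,162.2),(296,160.5),(297,160),(298,159.27),(299,158.5)],[(326,177.2),(332,178.15),(338,179.2),(344,180.15)],-175)
line("mark",[(278,163.63),(279,163.17),(280,162.29),(281,161.57),(282,161)],[(312,166.5),(314,166.55),(316,166.8)],-155)
w=cv2.imread("pics/w5.png"); cv2.imwrite("pics/w5c.png",cv2.resize(w[100:280,0:110],None,fx=3.3,fy=3.3,interpolation=2))
```

```text
lip [5.82177e+02 1.81937e+02 1.30000e-01] rms px 0.06
lip [580.87  183.096] rms px 0.17
mark [6.03172e+02 1.88346e+02 9.50000e-02] rms px 0.09
mark [603.172 188.346] rms px 0.09
```

View pics/w5c.png

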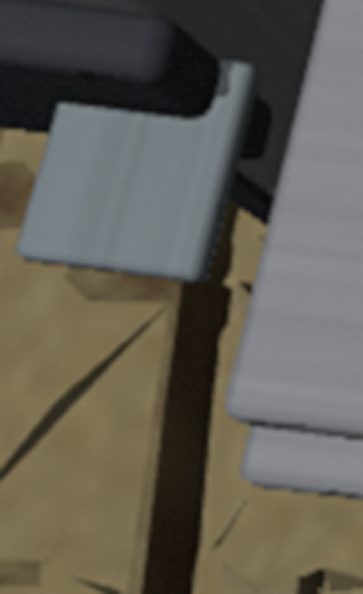

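Run:
```python
from mz import *
s=read_state(); c,K,Tw=cam("wrist")
def isect(D,p1,p2,w):
    o,d1=ray(D["K"],D["T"],p1);_,d2=ray(D["K"],D["T"],p2);n=np.cross(d1,d2);o2,dw=ray(K,Tw,w); return o2+dw*(n@(o-o2))/(n@dw)
wm=(197/3.3-.35,100+279/3.3-.35); wl=(245/3.3-.35,100+479/3.3-.35)
print("wrist cam",Tw[:3,3].round(0))
print("mark scene",isect(S,(278,163.64),(282,160.92),wm).round(1),"top",isect(T,(312,166.45),(316,166.75),wm).round(1))
print("lip scene",isect(S,(293,162.7),(299,158.5),wl).round(1),"top",isect(T,(326,177.2),(344,180.15),wl).round(1))
g=c.mean(2).astype(int)
for x in (35,45,55): print(x,g[170:192,x].tolist())
for x in (80,90,100,110): print(x,g[225:255,x].tolist())
for y in (150,170,180): print(y,g[y,50:80].tolist())
for y in (235,240): print(y,g[y,60:90].tolist())
```

```text
wrist cam [ 565. -236.  315.]
mark scene [ 602.5 -163.5  187.8] top [ 593.7 -180.5  217.6]
lip scene [ 581.4 -169.   183.8] top [ 580.8 -171.6  188.9]
35 [120, 122, 122, 122, 124, 124, 125, 125, 126, 122, 114, 91, 78, 81, 80, 77, 76, 78, 81, 84, 83, 92]
45 [125, 125, 125, 126, 124, 125, 126, 125, 126, 126, 123, 116, 97, 69, 58, 61, 64, 65, 67, 68, 70, 88]
55 [127, 127, 127, 126, 126, 125, 125, 125, 124, 123, 125, 123, 115, 102, 75, 50, 35, 32, 31, 30, 25, 26]
80 [124, 119, 94, 58, 87, 126, 135, 133, 133, 136, 138, 140, 139, 139, 139, 139, 136, 133, 128, 124, 118, 100, 80, 93, 107, 107, 106, 105, 104, 105]
90 [130, 125, 121, 89, 66, 88, 122, 135, 133, 134, 135, 138, 139, 139, 141, 139, 139, 136, 134, 129, 124, 121, 106, 84, 92, 106, 106, 104, 104, 103]
100 [133, 130, 126, 121, 110, 86, 71, 111, 135, 133, 133, 135, 138, 139, 140, 139, 140, 139, 138, 135, 129, 127, 123, 93, 57, 87, 105, 104, 101, 100]
110 [136, 134, 130, 126, 123, 112, 91, 70, 111, 136, 135, 134, 135, 138, 138, 140, 139, 140, 139, 138, 136, 131, 126, 123, 114, 93, 95, 105, 106, 107]
150 [125, 124, 124, 124, 124, 123, 123, 123, 124, 126, 126, 126, 124, 123, 124, 120, 110, 95, 78, 53, 37, 35, 39, 43, 43, 42, 42, 43, 41, 42]
170 [122, 123, 124, 125, 128, 127, 126, 124, 124, 124, 120, 106, 91, 71, 49, 37, 31, 30, 27, 26, 57, 93, 107, 106, 107, 107, 108, 110, 110, 110]
180 [125, 127, 128, 129, 125, 125, 125, 121, 111, 99, 79, 57, 40, 36, 31, 23, 24, 24, 22, 38, 85, 107, 107, 107, 106, 106, 105, 106, 113, 124]
235 [22, 19, 32, 82, 108, 106, 106, 105, 106, 107, 109, 111, 111, 109, 115, 124, 132, 137, 139, 137, 138, 138, 138, 137, 137, 136, 137, 136, 136, 136]
240 [22, 23, 59, 94, 106, 105, 104, 105, 106, 110, 111, 113, 112, 117, 125, 135, 139, 138, 139, 139, 139, 138, 138, 139, 140, 138, 139, 139, 139, 139]
```

Call:
{"name": "apply_moves", "arguments": {
  "fingers": [1, 1, 1],
  "dp": [
    [0, 0, 0.2],
    [0, 0, 0.3],
    [0, 0, 0.3]
  ],
  "yaw": [0, 0, 0]
}}

```text
clock: 24.3
position: [490.4, -235.6, 314.9]
ee_rot: [0.971, 0.007, 0.239, 0.028]
contact_force: [-5.5, 1.4, -2.5]
gripper_width: 0.2
```

Run:
```python
from h import *
s=read_state();print(s["position"].round(1),s["contact_force"].round(1))
c,K,T=cam("wrist"); cv2.imwrite("pics/wA.png",c); np.savez("pics/wA.npz",K=K,T=T)
```

```text
[ 490.4 -235.6  314.9] [-5.5  1.4 -2.5]
```

Call:
{"name": "apply_moves", "arguments": {
  "fingers": [1, 1, 1, 1, 1, 1, 1, 1],
  "dp": [
    [-1, 0.1, -0.5],
    [-2.5, 0.2, -1.3],
    [-4, 0.3, -1.5],
    [-6, 0.4, -1.5],
    [-6, 0.4, -1.5],
    [-5, 3, 1],
    [-4, 5, 4],
    [-4, 5, 4]
  ],
  "yaw": [0, 0, 0, 0, 0, 0, 0, 0]
}}

```text
clock: 25.15
position: [454.0, -184.3, 361.2]
ee_rot: [0.969, 0.01, 0.247, 0.029]
contact_force: [0.4, -0.0, 1.1]
gripper_width: 0.1
```

```bash
python3 st.py
python3 - <<'E'
from h import *
c,K,T=cam("wrist"); cv2.imwrite("pics/wB.png",c); np.savez("pics/wB.npz",K=K,T=T)
np.savez("pics/lv6.npz",a=cam("scene")[0],t=cam("top")[0])
d=np.load("pics/lv6.npz"); g=d["a"].mean(2).astype(int)
for x in (294,296,298,300,303,306): print(x,g[148:166,x].tolist())
g=d["t"].mean(2).astype(int)
for x in (326,332,338,344,356,368): print(x,g[170:190,x].tolist())
w=cv2.imread("pics/wA.png"); h=np.hstack([cv2.resize(w[100:280,0:130],None,fx=3,fy=3,interpolation=2),np.zeros((540,10,3),np.uint8)])
A=np.load("pics/wA.npz");
for X in([603,-163.5,187.8],[581.5,-169,186.5]): print(proj(A["K"],A["T"],X),proj(K,T,X))
cv2.imwrite("pics/s7.png",np.hstack([h,cv2.copyMakeBorder(cv2.resize(c,(400,300)),0,240,0,0,0)]))
E
```

```text
25.15 [-0.047  0.113 -0.555  0.075 -0.403  1.577] [-0.03  0.04 -0.05 -0.08  0.    0.06] [ 454.  -184.3  361.2] F [ 0.4 -0.   1.1]
z [ 0.478 -0.052 -0.877] y [ 0.005 -0.998  0.062] tip [ 536.7 -193.3  209.6]
294 [212, 213, 213, 212, 212, 213, 212, 200, 165, 152, 190, 209, 189, 138, 91, 80, 79, 81]
296 [213, 213, 212, 213, 213, 209, 187, 154, 174, 208, 202, 165, 110, 82, 81, 81, 81, 86]
298 [213, 212, 212, 211, 202, 172, 151, 186, 210, 195, 146, 93, 82, 80, 80, 81, 89, 105]
300 [212, 212, 209, 192, 157, 171, 210, 207, 170, 105, 84, 84, 84, 84, 85, 94, 109, 118]
303 [208, 179, 141, 175, 210, 204, 162, 97, 78, 80, 81, 81, 86, 99, 114, 120, 121, 118]
306 [148, 187, 212, 203, 158, 102, 81, 80, 80, 80, 84, 102, 119, 121, 120, 116, 102, 84]
326 [174, 175, 174, 163, 154, 166, 169, 155, 143, 138, 138, 138, 139, 138, 136, 136, 135, 138, 137, 138]
332 [173, 174, 174, 173, 162, 160, 170, 169, 155, 141, 139, 139, 139, 140, 140, 140, 138, 137, 138, 137]
338 [174, 173, 173, 174, 169, 157, 154, 169, 166, 149, 141, 140, 139, 141, 141, 141, 139, 137, 139, 139]
344 [175, 174, 174, 176, 175, 168, 156, 153, 169, 164, 145, 139, 138, 138, 136, 137, 138, 138, 141, 140]
356 [173, 175, 174, 173, 175, 176, 173, 169, 159, 164, 170, 155, 130, 134, 138, 139, 139, 137, 138, 136]
368 [177, 175, 174, 174, 175, 173, 176, 175, 173, 166, 161, 169, 169, 150, 127, 133, 137, 138, 138, 139]
[ 65.35579657 185.72144541] [224.22116441 152.69881178]
[ 75.3820663 244.7649872] [233.37699384 192.87928132]
```

View pics/s7.png

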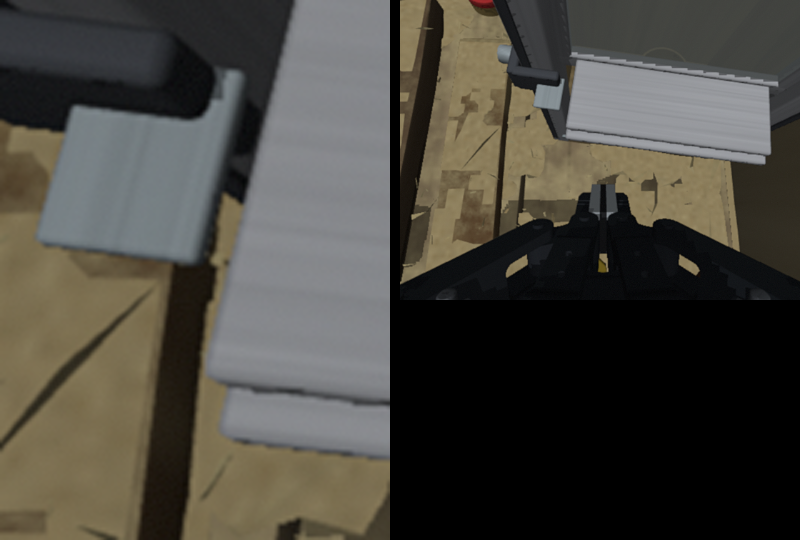

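```bash
python3 - <<'E'
from h import *
o=[]
for n,cx,cy in(("wA",68,188),("wA",76,246),("wB",224,150),("wB",234,191)):
    w=cv2.imread(f"pics/{n}.png"); r=cv2.resize(w[max(0,cy-20):cy+20,cx-20:cx+20],(390,290) if 0 else (300,300),interpolation=cv2.INTER_CUBIC); o.append(r)
cv2.imwrite("pics/s8.png",np.vstack([np.hstack(o[:2]),np.hstack(o[2:])]))
E
cat > fitl.py <<'E'
from mz import *
from scipy.optimize import least_squares
def line(n,sp,tp,y0,hd=None):
    def f(v):
        x,z=v[:2]; h=hd if hd is not None else v[2]; r=[]
        for D,pts in((S,sp),(T,tp)):
            a=proj(D["K"],D["T"],[x,y0,z]); b=proj(D["K"],D["T"],[x+np.tan(h)*30,y0+30,z]); d=(b-a)/np.linalg.norm(b-a); r+=list((np.array(pts)-a)@[-d[1],d[0]])
        return r
    s=least_squares(f,[590,185,.095][:3 if hd is None else 2]); print(n,s.x.round(3),"rms",np.sqrt(np.mean(s.fun**2)).round(2)); return s.x
E
python3 - <<'E'
from fitl import *
sp=[(296,159.33),(298,157.98),(300,156.35),(303,154.23),(306,152.2)];tp=[(332,178.1),(338,178.75),(344,179.6),(356,181.1),(368,182.85)]
line("lip free",sp,tp,-170); line("lip .095",sp,tp,-170,.095)
E
```

```text
lip free [5.81228e+02 1.86836e+02 1.02000e-01] rms 0.08
lip .095 [580.676 187.23 ] rms 0.1
```

View pics/s8.png

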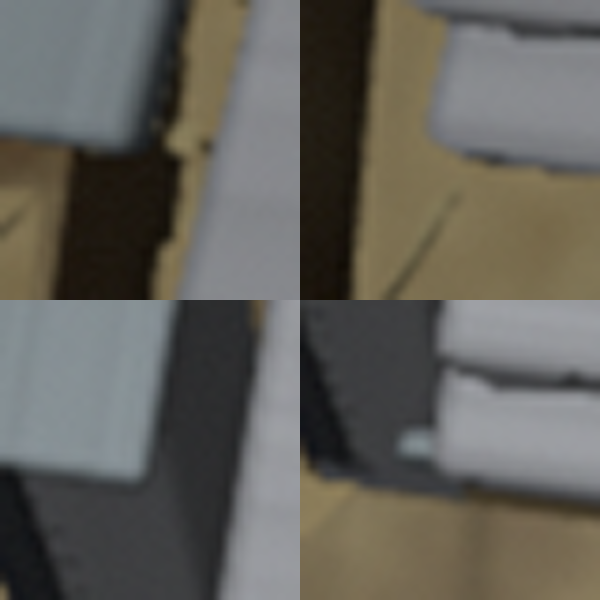

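Run:
```python
from mz import *
A=np.load("pics/wA.npz");B=np.load("pics/wB.npz")
Q={"mark":((65.97,187.0),(223.2,153.6),(283,160.24),(318.4,166.6)),"lip":((73.0,245.5),(231.8,193.8),(292.3,161.95),(319.9,176.3))}
for n,(a,b,s,t) in Q.items():
    r=[ray(A["K"],A["T"],a),ray(B["K"],B["T"],b),ray(S["K"],S["T"],s),ray(T["K"],T["T"],t)]
    for k in([0,1],[0,2],[1,2],[2,3],[0,1,2],[0,1,2,3]):
        X,e=tri(*[r[i] for i in k]); print(n,k,X.round(1),np.round(e,1))
```

```text
mark [0, 1] [ 603.1 -162.8  186.1] [0.1 0.1]
mark [0, 2] [ 603.3 -162.9  186.5] [0.4 0.4]
mark [1, 2] [ 603.3 -162.7  186.6] [0.4 0.4]
mark [2, 3] [ 604.7 -164.6  185.2] [0.2 0.2]
mark [0, 1, 2] [ 603.2 -162.8  186.5] [0.4 0.2 0.5]
mark [0, 1, 2, 3] [ 603.4 -163.4  186.6] [0.6 0.7 0.6 1.3]
lip [0, 1] [ 581.2 -168.1  186.3] [0.1 0.1]
lip [0, 2] [ 581.6 -168.2  186.8] [0.4 0.4]
lip [1, 2] [ 581.4 -168.1  186.8] [0.5 0.5]
lip [2, 3] [ 581.8 -168.1  186.8] [0.2 0.2]
lip [0, 1, 2] [ 581.4 -168.2  186.7] [0.2 0.4 0.6]
lip [0, 1, 2, 3] [ 581.4 -168.2  186.7] [0.2 0.5 0.5 0.2]
```

Run:
```python
from plan import *
import plan
from mz import *
d=np.load("pics/lv6.npz"); I={"S":cv2.imread("pics/scene0.png"),"T":cv2.imread("pics/top0.png")}
c=[]
for k,(x,y) in(("S",(265,278)),("T",(211,221))):
    m=(I[k][y-14:y+15,x-14:x+15].max(2)<45).astype(np.uint8); n,l,st,ce=cv2.connectedComponentsWithStats(m); i=1+np.argmax(st[1:,4]); c.append(ce[i]+[x-14,y-14]); print(st[i],c[-1])
B=P("btn",*c)
q0=q.copy()
for yaw in (-10,0,15,30,45):
    plan.q=q0.copy(); N=R.from_euler('z',yaw,degrees=True).as_matrix()@M; x,z=N[:,0],N[:,2]
    f=lambda dz:(B+[0,0,dz])+11*x-173*z   # lowest corner at button centre
    print("yaw",yaw); go(yaw,[("hi",None,f(100)),("above",None,f(20)),("press",None,f(-8))])
```

```text
[  7   8  15  15 184] [264.99456522 279.30434783]
[  8   8  13  12 110] [210.98181818 220.40909091]
btn [486.4  83.7  97. ] [0.2 0.2]
yaw -10
x [ 0.876 -0.126  0.466] y [-0.172 -0.983  0.058] z [ 0.451 -0.131 -0.883]
hi TCP [418. 105. 355.] dcm [-3.3 29.1 -0.1] tip [496.  82. 202.] [ 0.59  0.03 -0.89  0.88 -0.49  0.06] err 0.0
above TCP [418. 105. 275.] dcm [-3.3 29.1 -8.1] tip [496.  82. 122.] [ 0.22  0.14 -1.05  1.81 -0.24 -0.58] err 0.0
press TCP [418. 105. 247.] dcm [ -3.3  29.1 -10.9] tip [496.  82.  94.] [ 0.14  0.19 -1.05  2.04 -0.22 -0.74] err 10.5
yaw 0
x [0.884 0.028 0.466] y [ 0.001 -0.998  0.058] z [ 0.467 -0.051 -0.883]
hi TCP [415.  93. 355.] dcm [-3.6 27.8 -0.1] tip [496.  84. 202.] [ 0.55  0.01 -0.91  0.87 -0.39  0.26] err 0.0
above TCP [415.  93. 275.] dcm [-3.6 27.8 -8.1] tip [496.  84. 122.] [ 0.24  0.1  -1.05  1.7  -0.17 -0.32] err 21.9
press TCP [415.  93. 247.] dcm [ -3.6  27.8 -10.9] tip [496.  84.  94.] [ 0.16  0.15 -1.05  1.98 -0.17 -0.53] err 40.1
yaw 15
x [0.847 0.256 0.466] y [ 0.26  -0.964  0.058] z [ 0.464  0.072 -0.883]
hi TCP [415.  74. 355.] dcm [-3.6
[... 463 characters left out ...]
53  0.   -0.72  0.15 -0.37  1.45] err 0.0
above TCP [420.  56. 275.] dcm [-3.1 24.2 -8.1] tip [495.  89. 122.] [ 0.5   0.12 -0.81  0.16 -0.17  1.46] err 19.6
press TCP [420.  56. 247.] dcm [ -3.1  24.2 -10.9] tip [495.  89.  94.] [ 0.47  0.18 -0.76 -0.   -0.17  1.65] err 35.3
yaw 45
x [0.605 0.645 0.466] y [ 0.707 -0.705  0.058] z [ 0.366  0.294 -0.883]
hi TCP [430.  40. 355.] dcm [-2.1 22.5 -0.1] tip [493.  91. 202.] [ 0.43  0.03 -0.54 -0.23 -0.53  2.12] err 0.0
above TCP [430.  40. 275.] dcm [-2.1 22.5 -8.1] tip [493.  91. 122.] [ 0.41  0.16 -0.61 -0.37 -0.35  2.28] err 0.0
press TCP [430.  40. 247.] dcm [ -2.1  22.5 -10.9] tip [493.  91.  94.] [ 0.39  0.21 -0.61 -0.45 -0.31  2.38] err 0.0
```

Call:
{"name": "apply_moves", "arguments": {
  "fingers": [1, 1, 1, 1, 1, 1, 1, 1, 1, 1],
  "dp": [
    [-1, 2, 0],
    [-2, 5, 0],
    [-2, 8, 0],
    [-2, 12, 0],
    [-2, 15, 0],
    [-2, 18, 0],
    [-2, 20, 0],
    [-2, 22, 0],
    [-2.1, 22.5, 0],
    [-2.1, 22.5, 0]
  ],
  "yaw": [4, 9, 14, 20, 26, 32, 38, 44, 45, 45]
}}

```text
clock: 26.3
position: [430.4, 39.5, 355.5]
ee_rot: [0.894, 0.378, 0.233, -0.066]
contact_force: [-0.3, 0.4, -0.4]
gripper_width: 0.2
```

```bash
cat > bt.py <<'E'
from plan import *
print(s["clock"],p0.round(1),"F",s["contact_force"].round(1),q.round(2)); x,z=M[:,0],M[:,2]; print("lowest corner",(p0+173*z-11*x).round(1))
B=np.array([486,84,104])
print("d to 15 above",((B+[0,0,15]+11*x-173*z-p0)/10).round(2))
E
python3 bt.py
```

```text
26.3 [430.4  39.5 355.5] F [-0.3  0.4 -0.4] [ 0.42  0.03 -0.54 -0.23 -0.53  2.12]
lowest corner [487.2  83.2 197.6]
d to 15 above [-0.12  0.08 -7.86]
```

Call:
{"name": "apply_moves", "arguments": {
  "fingers": [1, 1, 1, 1, 1, 1],
  "dp": [
    [0, 0, -2],
    [-0.1, 0, -4],
    [-0.1, 0.1, -6],
    [-0.1, 0.1, -7.5],
    [-0.1, 0.1, -8],
    [-0.1, 0.1, -8]
  ],
  "yaw": [0, 0, 0, 0, 0, 0]
}}

```text
clock: 26.9
position: [429.4, 39.8, 274.8]
ee_rot: [0.894, 0.377, 0.232, -0.065]
contact_force: [0.2, 1.1, -0.0]
gripper_width: 0.0
```

```bash
python3 bt.py
python3 - <<'E'
from h import *
a=cam("scene")[0]; t=cam("top")[0]
cv2.imwrite("pics/s9.png",np.hstack([cv2.resize(a[235:315,220:320],None,fx=4,fy=4,interpolation=2),cv2.resize(t[180:260,160:260],None,fx=4,fy=4,interpolation=2)]))
E
```

```text
26.9 [429.4  39.8 274.8] F [ 0.2  1.1 -0. ] [ 0.41  0.16 -0.61 -0.36 -0.35  2.27]
lowest corner [485.9  83.2 116.8]
d to 15 above [0.01 0.08 0.22]
```

Call:
{"name": "apply_moves", "arguments": {
  "fingers": [1, 1, 1],
  "dp": [
    [0, 0, -0.6],
    [0, 0, -1.2],
    [0, 0, -1.4]
  ],
  "yaw": [0, 0, 0]
}}

```text
clock: 27.3
position: [429.6, 40.1, 261.5]
ee_rot: [0.894, 0.377, 0.233, -0.066]
contact_force: [0.4, 0.7, 0.2]
gripper_width: -0.4
```

Call:
{"name": "apply_moves", "arguments": {
  "fingers": [1, 1, 1],
  "dp": [
    [0, 0, -0.2],
    [0, 0, -0.3],
    [0, 0, -0.3]
  ],
  "yaw": [0, 0, 0]
}}

```text
clock: 27.6
position: [429.7, 40.1, 258.7]
ee_rot: [0.894, 0.377, 0.233, -0.066]
contact_force: [-0.6, -0.3, 2.1]
gripper_width: 0.2
```

Call:
{"name": "apply_moves", "arguments": {
  "fingers": [1, 1, 1],
  "dp": [
    [0, 0, -0.2],
    [0, 0, -0.3],
    [0, 0, -0.3]
  ],
  "yaw": [0, 0, 0]
}}

```text
clock: 27.9
position: [429.7, 40.1, 255.7]
ee_rot: [0.894, 0.377, 0.233, -0.066]
contact_force: [-2.1, 0.1, 4.2]
gripper_width: 0.1
```

Call:
{"name": "apply_moves", "arguments": {
  "fingers": [1, 1, 1],
  "dp": [
    [0, 0, -0.2],
    [0, 0, -0.4],
    [0, 0, -0.4]
  ],
  "yaw": [0, 0, 0]
}}

```text
clock: 28.2
position: [429.6, 40.0, 253.9]
ee_rot: [0.893, 0.378, 0.235, -0.066]
contact_force: [-13.1, -3.5, 23.5]
gripper_width: 0.1
```

Call:
{"name": "apply_moves", "arguments": {
  "fingers": [1, 1],
  "dp": [
    [0, 0, -0.1],
    [0, 0, -0.1]
  ],
  "yaw": [0, 0]
}}

```text
clock: 28.4
position: [429.3, 39.7, 254.1]
ee_rot: [0.893, 0.378, 0.236, -0.066]
contact_force: [-7.4, -2.7, 16.4]
gripper_width: 0.3
```

Call:
{"name": "apply_moves", "arguments": {
  "fingers": [1, 1, 1, 1, 1, 1, 1, 1],
  "dp": [
    [0, 0, 1],
    [0, 0, 3],
    [0, 0, 6],
    [0, 0, 9],
    [-1, 0, 12],
    [-2, 2, 15],
    [-2, 5, 15],
    [-2, 5, 15]
  ],
  "yaw": [0, 0, 0, 0, 0, 0, 0, 0]
}}

```text
clock: 29.2
position: [408.9, 91.6, 404.8]
ee_rot: [0.892, 0.38, 0.237, -0.067]
contact_force: [-0.1, -0.3, -0.2]
gripper_width: 0.2
```

```bash
python3 st.py
python3 - <<'E'
from fitl import *
a=cam("scene")[0]; t=cam("top")[0]; g=a.mean(2); 
def edge(col,r0,r1,h):
    p=col[r0:r1]; i=max(i for i in range(len(p)-1) if p[i]>=h>p[i+1]) ; return r0+i+(p[i]-h)/(p[i]-p[i+1])
print([round(edge(g[:,x],y-4,y+4,147),2) for x,y in((296,159),(298,158),(300,156),(303,154),(306,152))],"before 159.33 157.98 156.35 154.23 152.2")
print("mark",[round(edge(g[:,x],y-3,y+3,146),2) for x,y in((278,163),(279,163),(280,162),(281,161))],"before 163.63 163.17 162.29 161.57")
t0=cv2.imread("pics/top0.png");s0=cv2.imread("pics/scene0.png")
for n,i,i0,b in(("tape",t,t0,(295,225,335,260)),("block",t,t0,(355,230,410,285)),("roll",s0*0+a,s0,(280,315,330,370)),("blanks",a,s0,(165,285,240,350)),("btn",a,s0,(240,262,295,315))):
    x,y,X,Y=b; print(n,np.abs(i[y:Y,x:X].astype(int)-i0[y:Y,x:X]).mean().round(1))
E
```

```text
29.2 [ 0.599 -0.063 -0.559 -0.068 -0.58   1.824] [-0.05  0.02 -0.02 -0.05 -0.03  0.08] [408.9  91.6 404.8] F [-0.1 -0.3 -0.2]
z [ 0.371  0.298 -0.879] y [ 0.709 -0.703  0.061] tip [473.1 143.2 252.6]Traceback (most recent call last):
  File "<stdin>", line 5, in <module>
  File "<stdin>", line 4, in edge
ValueError: max() iterable argument is empty
```

Call:
{"name": "apply_moves", "arguments": {
  "fingers": [1, 1, 1, 1, 1, 1, 1, 1, 1, 1],
  "dp": [
    [0, 4, 0],
    [0, 8, 0],
    [-1, 12, 0],
    [-2, 16, 0],
    [-4, 20, 0],
    [-6, 24, 0],
    [-8, 28, 0],
    [-10, 32, 0],
    [-12, 36, 0],
    [-12, 36, 0]
  ],
  "yaw": [0, 0, 0, 0, 0, 0, 0, 0, 0, 0]
}}

```text
clock: 30.3
position: [288.0, 453.9, 402.5]
ee_rot: [0.892, 0.381, 0.235, -0.066]
contact_force: [0.0, -0.4, -0.8]
gripper_width: 0.1
```

```bash
python3 st.py
python3 - <<'E'
from fitl import *
a=cam("scene")[0]; t=cam("top")[0]; g=a.mean(2); 
def edge(col,r0,r1,h):
    p=col[r0:r1]; L=[i for i in range(len(p)-1) if p[i]>=h>p[i+1]]
    if not L: return np.nan
    i=L[-1]; return r0+i+(p[i]-h)/(p[i]-p[i+1])
print([round(edge(g[:,x],y-4,y+4,147),2) for x,y in((296,159),(298,158),(300,156),(303,154),(306,152))],"before 159.33 157.98 156.35 154.23 152.2")
print("mark",[round(edge(g[:,x],y-3,y+3,146),2) for x,y in((278,163),(279,163),(280,162),(281,161))],"before 163.63 163.17 162.29 161.57")
t0=cv2.imread("pics/top0.png");s0=cv2.imread("pics/scene0.png")
for n,i,i0,b in(("tape",t,t0,(295,225,335,260)),("tapeS",a,s0,(320,215,370,250)),("block",t,t0,(355,230,410,285)),("roll",a,s0,(280,315,330,370)),("blanks",a,s0,(165,285,240,350)),("btn",a,s0,(240,262,295,315))):
    x,y,X,Y=b; print(n,np.abs(i[y:Y,x:X].astype(int)-i0[y:Y,x:X]).mean().round(1))
E
```

```text
30.3 [ 1.323  0.152 -0.557  0.593 -0.534  0.589] [-0.05 -0.04 -0.06 -0.06 -0.03  0.05] [288.  453.9 402.5] F [ 0.  -0.4 -0.8]
z [ 0.368  0.297 -0.881] y [ 0.71  -0.701  0.061] tip [351.7 505.3 250.1]
[np.float64(159.38), np.float64(158.04), np.float64(156.4), np.float64(154.3), np.float64(152.27)] before 159.33 157.98 156.35 154.23 152.2
mark [np.float64(163.64), np.float64(163.2), np.float64(162.29), np.float64(161.57)] before 163.63 163.17 162.29 161.57
tape 1.2
tapeS 6.3
block 1.0
roll 54.2
blanks 22.5
btn 20.1
```

Run:
```python
from h import *
t=cam("top")[0]; t0=cv2.imread("pics/top0.png")
for n,b in(("roll",(180,250,210,285)),("blank1",(163,163,192,192)),("blank2",(163,196,190,224)),("btn",(193,205,232,244))):
    x,y,X,Y=b; A=t[y:Y,x:X].astype(np.float32).mean(2);B=t0[y:Y,x:X].astype(np.float32).mean(2); print(n,np.abs(A-B).mean().round(1),[round(float(v),2) for v in cv2.phaseCorrelate(A,B)[0]])
```

```text
roll 1.0 [0.02, 0.01]
blank1 1.0 [0.0, 0.02]
blank2 1.0 [0.51, 0.0]
btn 1.1 [-0.03, -0.05]
```

Everything is unmoved; the arm is clear. I'm handing in.

```bash
python3 -c "
from bench import *
print(job_done())"
```

```text
the job is handed in; nothing more can be done
None
```

The sash is up with its lip level with the pointer to within about 1–2 mm. After that I pressed the start button fully down and released it. The job was handed in at about 30 s with the arm clear of everything.

- **Getting under the lip:** the moves only shift and yaw the tool, and straight down it cannot reach under the lip. I tilted it about 28° by commanding out-of-reach poses in free space. The closed fingertips then pushed the lip up from below without pinching it, at about 5–7 N.
- **Lip height:** the lip measures about 186.7 mm above the bench. The pointer tip came out between 185 and 187 mm depending on the camera pair, so the lip may be up to about 1.7 mm high. After the button press the lip had moved less than 0.1 pixel (about 0.2 mm) and the pointer not at all.
- **Button:** the force rose to about 4 N, then to 23 N at a hard stop after roughly 6 mm of travel. I held it briefly before releasing. I measured its top at about 97–102 mm, against the 104 mm given.
- **Loose things:** the sanding block, tape measure, roll and both blanks match the first top picture, with mean differences of about 1 grey level. One shift estimate for the second blank read 0.5 pixel, but its picture difference was no larger than the others.

**Possible fault:** while I was changing the tilt near the base in free air, the wrist force briefly read about 102 N. That is under the 120 N limit. I think the wrist touched the arm's own links or a joint stop. If the arm's own links were pressed with more than 40 N, that would break the 40 N rule. A second spike reached about 33 N, and one wrist joint rested on its 2.05 rad limit, reading up to 2.053.

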